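Tighten a carving clamp by its star wheel

TASK

Take the red-handled adjusting tool from the tool block, reach with its blade through the slot in the top of the green clamp and push the brass star wheel round tooth by tooth in the arrow's direction until the sprung pad is pressed fully home on the wooden blank and the wheel comes to a solid stop. Feel for that stop and ease off there: never press the tool hard against the clamp (stay under about 15 N), and turn the wheel only with the tool, not by pushing the jaw, pad or blank. Then stand the tool back upright in the hole it came from, and leave everything else alone.

Things in the scene. Friction and masses are not known exactly. Their poses are not given: they have to be found in the camera images.
- adjuster_mid (a point): the adjusting tool, about 90 g (all sizes here in mm): red square handle 22 x 22 x 65 with a flat steel blade 50 long straight below it. The point is the handle's centre. z up along the handle. It stands upright in a hole of the tool block, handle's underside on the block's top. Blue and pale handled tools of that size stand in the other holes; which is where varies.
- adjuster_tip (a point): centre of the lower end of the adjuster's blade, 82.5 below the handle centre; same axes. The blade is 4 thick along x and 8 wide along y.
- rack: dark wooden tool block, fixed, 70 (x) x 210 (y) x 60 high; origin under its centre; three vertical through holes, 13 along x by 17 along y, at y = -70, 0 and +70 in its frame. Tools stand with x, y along the block's x, y.
- clamp: green clamp, fixed. Origin on the table under the star wheel. Housing 90 (x) x 72 (y) x 85 high around the origin, on a base plate 12 thick. The sprung jaw pad comes out on the +y side and faces a fixed stop (face at y = 160.5 to 162.5); the blank stands between them on the base plate. A white arrow beside the slot points to the clamp's +x.
- slot (a point): centre of the access slot in the housing's top, at the top surface (85 above the table); slot 30 long along x and 16 wide along y, plate 5 thick. Axes are the clamp's: x is the tightening direction, z up.
- wheel_axis (a point): centre of the brass star wheel, below the slot centre, 48 above the table (37 below the top). Its axle lies along y. 10 radial teeth, 36 degrees apart, 4 thick, 10 wide along y, reaching to radius 31 (6 below the housing's top surface); hub radius 19. A blade tip about 15 below the top surface stands between two teeth, clear of the hub.
- wheel (a joint): turn of the star wheel, rad, growing as it tightens (its top moves to the clamp's +x). Teeth stand at angles value + n x 0.6283 from straight up, towards +x. Stays where left. One tooth moves the jaw 6 mm. Starts between 0 and 0.8; two to four teeth are needed. Takes about 3 N at the tooth, 4 to 5 N while the pad's spring is pressed, then stops solid: 8 N is plainly the stop.
- jaw: steel jaw behind the pad, driven by the wheel, 72 x 15 x 66; its origin is the clamp's origin moved along +y by the jaw's travel
- pad_face (a point): centre of the wooden jaw pad's face that meets the blank, 68 wide; y is the direction it moves when tightening. The pad rides on springs in front of the jaw: 4 mm of spring travel, 5 N when fully pressed.
- pad: the sprung wooden pad itself, 68 x 8 x 60; its origin is not on it but 87 mm behind its face along y and at the clamp's base height
- blank: loose carving blank of brown wood, 60 x 60 x 92, upright in the clamp between pad and stop, a few mm of play; mass about 220 g; origin under its centre
- awl_mid (a point): awl: square handle of pale wood, round steel shank; stands in the tool block; handle 22 x 22 x 65; the point is its centre. To be left alone.
- scriber_mid (a point): scriber: square blue handle, dark round shank; stands in the tool block; handle 22 x 22 x 65; the point is its centre. To be left alone.
- round_mallet: round-headed wooden mallet standing on its head, 235 high, head 84 across; origin under its centre. To be left alone.
- flat_mallet: flat wooden mallet lying down, 260 long, 36 high; origin at its underside, head towards its +x. To be left alone.
- offcut: pale wood offcut 50 x 100 x 22; origin under its centre. To be left alone.
- brush: bench brush lying on the table; origin at its underside. To be left alone.
- glue: white bottle with orange cap, 56 across, 150 high; origin under its centre. To be left alone.
- tin: open steel cup 70 across, 80 high; origin under its centre. To be left alone.
Not all that is in view belongs to the job. Of the things like the blank, leave any that is purple; of the rest the smaller one is meant.

How it is judged:
By the outcome, as a careful person would: the job done as asked, in the order asked, and still so for the second after the job is handed in, with the robot touching nothing.
It also fails if it takes over 64 s, if anything falls off the work surface, if the arm or the gripper's body presses on something with over 40 N, if the wrist force passes 120 N, or if a joint passes its speed limit or range.

ROBOT

A 6-joint arm with a two-finger parallel gripper is mounted at the origin on the work surface. World frame = base frame: x ahead of the robot, y to its left, z up, the work surface at z = 0. Lengths are in m, angles in rad, forces in N, time in s.
With the tool pointing down it reaches from about 0.35 to 0.875 m from the base axis. Payload 15.5 kg.
Tool frame: the origin (TCP) lies between the finger pads; the fingertips stand 14 mm ahead of it and the grasp point (between the pads) lies 5 mm behind it; x points along the fingers, y is the direction in which the jaws open and shut, and the axes are right-handed (so a half turn about x gives the same grasp; the last joint's range is limited). The gripper opens to 85 mm and grips with 20 to 120 N. Pads are 22 mm wide; open, the fingers measure 114 mm over their backs; the gripper's body (76 mm by 85 mm) begins 54 mm behind the grasp point. The pads swing forward as they close: fully open they stand 13 mm farther back than shut.
Start: joints at [-1.365, 0.494, 1.345, -0, 1.302, -0.096], TCP at [0.185, -0.597, 0.245] pointing down, gripper open.
Joint ranges: [-2.91, 2.91], [-0.82, 2.16], [0.22, 2.67], [-1.22, 4.37], [0.12, 2.79], [-3.08, 3.08]. Speed limits (rad/s): [1.89, 1.89, 2.57, 3.01, 3.01, 3.01].

INTERFACE

Orientations are given as a unit quaternion [x, y, z, w].
In Python, from cell import arm gives the robot as it stands. The module is installed in compiled form; this text tells all that it offers.
- The arm moves only by the tool carry_out, never from a script. Its argument "targets" is text: rows parted by semicolons, each of 6 numbers parted by spaces: the shift along the tool's x, y, z in mm, then the turn, a rotation vector about the tool's x, y, z in degrees. A call has exactly 10 rows; each row is the pose to reach, as a shift and turn from the pose commanded when the call began, along the tool's axes at that moment; what a row does not reach only later rows make up. A row lasts 1/12 s, in which the tool goes at most 41.7 mm and 7.16 degrees, less where a joint would pass 70% of its speed; a pose out of reach is approached as far as the arm can. A call with a gripper value outside its range is refused whole. "grip" is the closure, from 0 (fully open) to 1 (shut), set as the call begins (left out, the last holds). The fingers move at their own pace and stop on an object; "newtons" is the grip in N (left out, the last holds). Time passes only in rows, so rows that repeat a pose let the fingers close, or fill a call up. It gives the time, the measured TCP pose, the force and the opening at its end, in the units of the state.
- arm.state(): the state, without advancing time (a new reading comes with each control period).
- arm.grab_frame(name): name is "scene" or "top" or "wrist"; returns the picture (420x560x3 uint8, red, green, blue); there is no depth.
- arm.camera_params(name): a dict with "fx", "fy", "cx", "cy" (pixels), "cam_to_world" (4x4, takes a point from camera to world coordinates); the wrist camera has in their place "hand_eye" (4x4, takes a point from camera to tool coordinates, whose origin is the TCP and whose axes are the tool frame's). Camera axes: x right, y down, z forward; pixel columns grow to the right and rows downward; lengths in m; the calibration is good to about 2 mm. A picture is of the moment at which its call begins: read the wrist's pose just before it. camera_params takes no time and is no camera call.
- arm.finish_job(): hands the job in, once; it reports no verdict.
The state is a dict: "time": time; "qpos": joint angles; "dq": joint speeds; "effort": joint torques, N m; "tool_pos": TCP position; "orientation": TCP orientation; "force": force on the tool from outside, world axes, zero at the start; "moment": the same for the moment, N m; "width": opening from 0.0 (shut) to 1.0 (fully open).
Only numpy, scipy, OpenCV 4.12 (cv2) and the standard library are available. Lean on these libraries where they do the work, as an engineer would, in place of code of your own. Each camera call takes 0.05 s, during which the arm holds its last target.

## Working session

There is one attempt and no reset: what is moved stays moved. The work goes in short steps, Python scripts to look and compute and a tool call to move; the robot and the scene stay as the last step left them, time stands still between calls to the robot, and variables do not carry over. Pictures are saved under pics/ and viewed, and the job is handed in when it is done.

Besides the shell and the picture viewer there is one more tool, called after "Request:" as name(argument=value, ...), one argument or row to a line, values as JSON. carry_out: Moves the arm, as the interface text tells. Its arguments: {"type":"object","properties":{"targets":{"type":"string"},"grip":{"type":"number"},"newtons":{"type":"number"}},"required":["targets"]}

```bash
mkdir -p pics
cat > h.py <<'E'
import numpy as np, cv2
from cell import arm
from scipy.spatial.transform import Rotation as R
def save(n,img): cv2.imwrite(f'pics/{n}.png',img[:,:,::-1])
def K(p): return np.array([[p['fx'],0,p['cx']],[0,p['fy'],p['cy']],[0,0,1]])
def T_cam(name,st=None):
    p=arm.camera_params(name)
    if name!='wrist': return p,np.array(p['cam_to_world'])
    T=np.eye(4);T[:3,:3]=R.from_quat(st['orientation']).as_matrix();T[:3,3]=st['tool_pos']
    return p,T@np.array(p['hand_eye'])
def ray(p,T,u,v):
    d=T[:3,:3]@np.array([(u-p['cx'])/p['fx'],(v-p['cy'])/p['fy'],1]);return T[:3,3],d
def atz(p,T,u,v,z):
    o,d=ray(p,T,u,v);return o+d*(z-o[2])/d[2]
def proj(p,T,X):
    c=np.linalg.inv(T)@np.append(X,1);return p['fx']*c[0]/c[2]+p['cx'],p['fy']*c[1]/c[2]+p['cy']
E
python3 - <<'E'
from h import *
s=arm.state();print(s)
for n in('scene','top','wrist'):
    save(n+'0',arm.grab_frame(n));print(arm.camera_params(n))
E
```

```text
{'time': 0.0, 'qpos': array([-1.36546355e+00,  4.94201481e-01,  1.34614015e+00, -7.22731681e-06,
        1.30249127e+00, -9.54869999e-02]), 'dq': array([-0.00074432, -0.0001162 ,  0.00188895, -0.00045101,  0.00040899,
       -0.00026267]), 'effort': array([ 2.06311611e-04, -8.82152295e+01, -3.83867168e+01, -1.22452348e-04,
        1.00436225e-02,  5.50522043e-05]), 'tool_pos': array([ 0.18512748, -0.5965914 ,  0.24468581]), 'orientation': array([-0.6990966 , -0.10639364,  0.69914966, -0.10551824]), 'force': array([-0.40596788,  0.84941815,  0.36113157]), 'moment': array([ 0.00993643, -0.02967165, -0.00144984]), 'width': 0.9972643343753818}
{'fx': 505.55091568357733, 'fy': 505.55091568357733, 'cx': 270.8636517084377, 'cy': 210.63664481943206, 'cam_to_world': array([[ 0.79868374,  0.42319745, -0.42779458,  1.15508451],
       [ 0.60159031, -0.57797453,  0.55139327, -0.78655629],
       [-0.01390615, -0.69774592, -0.71621034,  1.09077695],
       [ 0.        ,  0.        ,  0.        ,  1.        ]])}
{'fx': 513.7841038373801, 'fy': 513.7841038373801, 'cx': 281.543212398876, 'cy': 202.43027843286126, 'cam_to_world': array([[ 0.00286936, -0.99227226,  0.12404644,  0.35930593],
       [-0.99997126, -0.00197655,  0.00731984, -0.02771708],
       [-0.00701809, -0.12406388, -0.99224941,  1.63268421],
       [ 0.        ,  0.        ,  0.        ,  1.        ]])}
{'fx': 335.0948674496579, 'fy': 335.0948674496579, 'cx': 278.31786193000374, 'cy': 208.9276499558744, 'hand_eye': array([[-6.42883496e-04, -2.87955669e-01,  9.57643524e-01,
        -1.29090638e-01],
       [ 9.99999755e-01, -4.50126353e-04,  5.35968646e-04,
         1.22115969e-03],
       [ 2.76725377e-04,  9.57643634e-01,  2.87955888e-01,
        -7.34698639e-02],
       [ 0.00000000e+00,  0.00000000e+00,  0.00000000e+00,
         1.00000000e+00]])}
```

View pics/scene0.png

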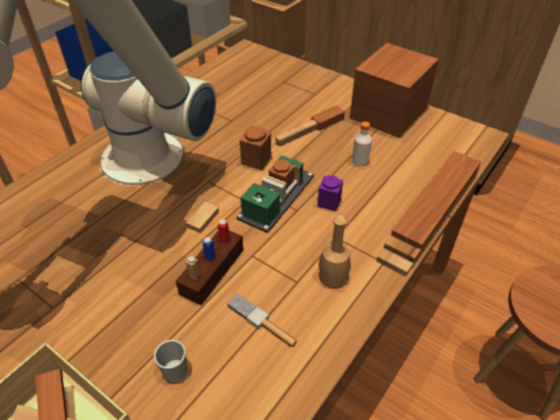

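View pics/top0.png

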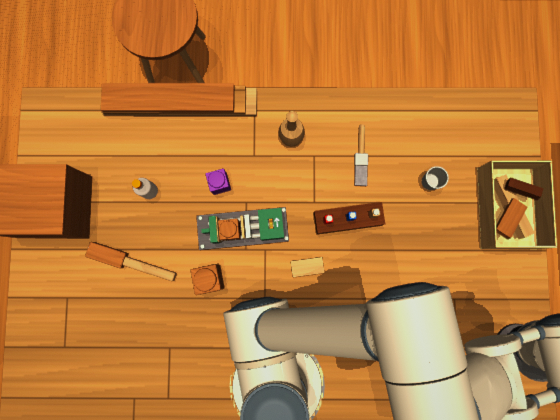

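View pics/wrist0.png

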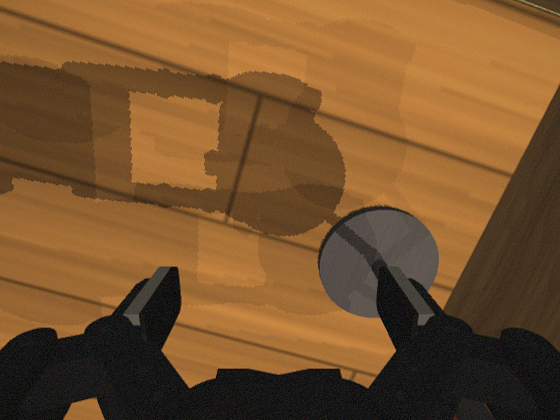

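Run:
```python
from h import *
t=cv2.imread('pics/top0.png');s=cv2.imread('pics/scene0.png')
cv2.imwrite('pics/tc.png',cv2.resize(t[190:265,190:390],None,fx=4,fy=4,interpolation=cv2.INTER_CUBIC))
cv2.imwrite('pics/sc.png',cv2.resize(s[150:310,170:340],None,fx=4,fy=3.7,interpolation=cv2.INTER_CUBIC))
```

```text
(no output)
```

View pics/tc.png

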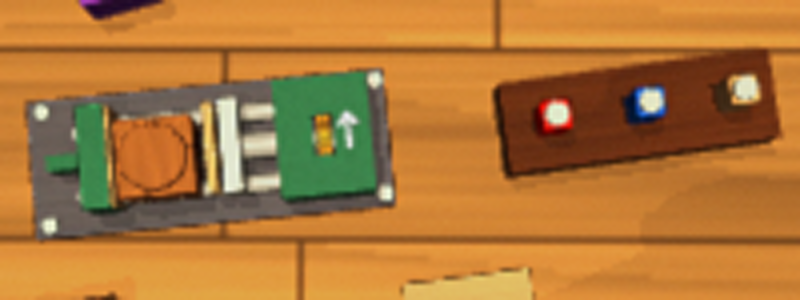

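View pics/sc.png

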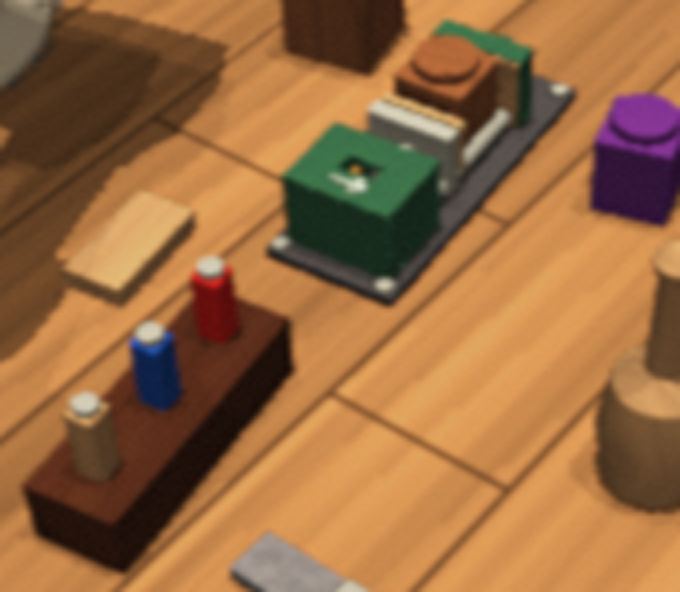

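Run:
```python
from h import *
p,T=T_cam('top')
def a(u,v,z): return atz(p,T,190+(u+.5)/4-.5,190+(v+.5)/4-.5,z)
r=[a(*c,.06) for c in [(497,86),(768,50),(780,135),(508,176)]]
print('rack',np.round(r,4),np.mean(r,0))
d=(r[0]-r[1]+r[3]-r[2]);print('ydir yaw',np.degrees(np.arctan2(-d[0],d[1])),np.linalg.norm(d)/2)
for n,c in dict(red=(556,115),blue=(651,100),pale=(744,89)).items(): print(n,a(*c,.128))
h=[a(*c,.085) for c in [(272,81),(371,70),(377,187),(281,199)]]
print('hous',np.round(h,4),np.mean(h,0)); d=(h[0]-h[1]+h[3]-h[2]);print(np.degrees(np.arctan2(-d[0],d[1])),np.linalg.norm(d)/2)
print('slot',a(323,135,.085))
b=[a(*c,.012) for c in [(26,102),(383,69),(394,206),(39,240)]]
print('base',np.round(b,4),np.mean(b,0)); d=(b[0]-b[1]+b[3]-b[2]);print(np.degrees(np.arctan2(-d[0],d[1])),np.linalg.norm(d)/2)
# scene
p,T=T_cam('scene')
print('red scene',atz(p,T,170+210/4,150+265/3.7,.128))
```

```text
rack [[ 0.5292 -0.1157  0.06  ]
 [ 0.5575 -0.3245  0.06  ]
 [ 0.4919 -0.3322  0.06  ]
 [ 0.4599 -0.1238  0.06  ]] [ 0.50960153 -0.22403402  0.06      ]
ydir yaw 8.216433260565028 0.2108009500617557
red [ 0.50047677 -0.15509145  0.128     ]
blue [ 0.51169896 -0.22496496  0.128     ]
pale [ 0.51997326 -0.29339246  0.128     ]
hous [[ 0.5299  0.0561  0.085 ]
 [ 0.5384 -0.0189  0.085 ]
 [ 0.4498 -0.0236  0.085 ]
 [ 0.4406  0.0486  0.085 ]] [0.48968977 0.01556416 0.085     ]
6.874386263703596 0.07414084177694391
slot [0.48895833 0.0172563  0.085     ]
base [[ 0.5208  0.2552  0.012 ]
 [ 0.5477 -0.028   0.012 ]
 [ 0.4392 -0.0368  0.012 ]
 [ 0.4117  0.2424  0.012 ]] [0.47985112 0.10817561 0.012     ]
5.519651003813475 0.2824718172163694
red scene [ 0.50227238 -0.15184068  0.128     ]
```

```bash
cat >> h.py <<'E'
def des(yaw,sgn=1):
    a=np.radians(yaw); x=np.array([0,0,-1.]); y=sgn*np.array([np.cos(a),np.sin(a),0]); return np.stack([x,y,np.cross(x,y)],1)
def delta(pos,yaw,sgn=1,s=None):
    s=s or arm.state(); C=R.from_quat(s['orientation']).as_matrix()
    print('shift mm',np.round(1000*C.T@(np.array(pos)-s['tool_pos']),1),'rot deg',np.round(np.degrees(R.from_matrix(C.T@des(yaw,sgn)).as_rotvec()),2))
E
python3 - <<'E'
from h import *
s=arm.state();print(np.round(R.from_quat(s['orientation']).as_matrix(),3))
for g in(1,-1): delta((.470,-.154,.24),8.2,g)
E
```

```text
[[-0.     0.296 -0.955]
 [ 0.001 -0.955 -0.296]
 [-1.    -0.001 -0.   ]]
shift mm [   5.2 -338.4 -403.2] rot deg [-8.097e+01 -4.000e-02  4.000e-02]
shift mm [   5.2 -338.4 -403.2] rot deg [9.903e+01 4.000e-02 4.000e-02]
```

Request:
carry_out(
  targets="3 -34 -40 -7 0 0;4 -68 -80 -14 0 0;4 -102 -120 -21 0 0;5 -136 -160 -28 0 0;5 -170 -200 -35 0 0;5 -200 -236 -42 0 0;5 -230 -272 -49 0 0;5 -260 -308 -56 0 0;5 -290 -344 -63 0 0;5 -310 -366 -69 0 0",
  grip=0,
  newtons=40,
)

```text
time: 0.98
tool_pos: [0.4099, -0.2439, 0.2404]
orientation: [0.515, 0.485, -0.515, 0.485]
force: [1.3, -0.5, 0.4]
width: 1.003
```

Run:
```python
from h import *
s=arm.state();print(s['tool_pos'],s['force'])
delta((.501,-.154,.24),8.2)
```

```text
[ 0.40990424 -0.24391927  0.2403569 ] [ 1.32381776 -0.46376506  0.40362107]
shift mm [  0.4  85.6 -95.2] rot deg [-1.161e+01  0.000e+00 -1.000e-02]
```

Request:
carry_out(
  targets="0 24 -26 -4 0 0;0 48 -53 -8 0 0;0 70 -78 -10 0 0;0 80 -90 -11.6 0 0;0 85.6 -95 -11.6 0 0;0 85.6 -95 -11.6 0 0;0 85.6 -95 -11.6 0 0;0 85.6 -95 -11.6 0 0;0 85.6 -95 -11.6 0 0;0 85.6 -95 -11.6 0 0",
)

```text
time: 1.82
tool_pos: [0.5004, -0.1574, 0.2404]
orientation: [0.465, 0.533, -0.465, 0.533]
force: [0.3, 0.6, 0.2]
width: 0.998
```

Run:
```python
from h import *
s=arm.state();print(s['tool_pos'],s['force'])
w=arm.grab_frame('wrist')
save('w1',cv2.resize(w,None,fx=1.42,fy=1.42,interpolation=cv2.INTER_CUBIC))
```

```text
[ 0.50037103 -0.15738464  0.24040283] [0.29536881 0.60817354 0.15687224]
```

View pics/w1.png

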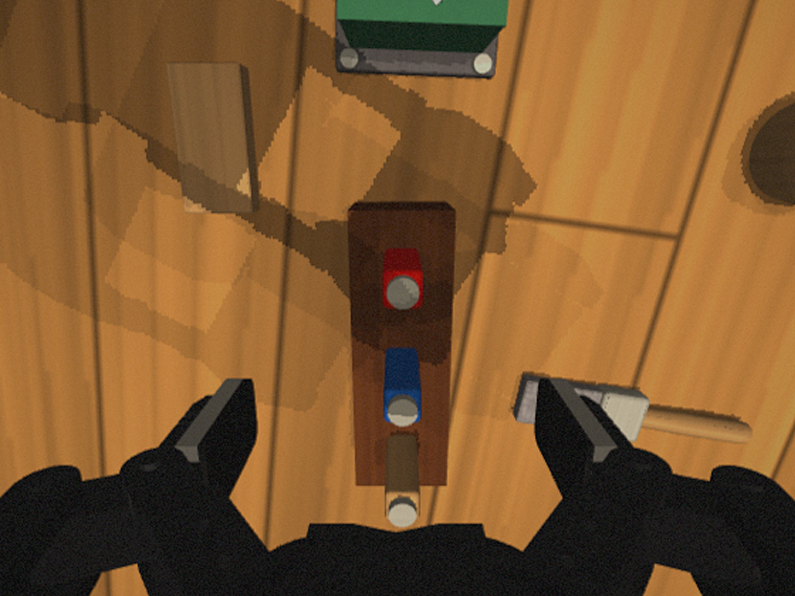

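Run:
```python
from h import *
s=arm.state();p,T=T_cam('wrist',s)
a=lambda u,v,z: atz(p,T,(u+.5)/1.42-.5,(v+.5)/1.42-.5,z)
for n,c in dict(red=(403,292),blue=(403,411),pale=(403,513)).items(): print(n,a(*c,.128))
for c in [(348,210),(456,210),(447,485),(356,485)]: print(a(*c,.06))
for c in [(385,276),(421,276)]:print('redback top',a(*c,.125))
for c in [(385,250),(421,250)]:print('redback bottom',a(*c,.06))
```

```text
red [ 0.50450946 -0.15461546  0.128     ]
blue [ 0.5143624  -0.22469328  0.128     ]
pale [ 0.52417556 -0.29448809  0.128     ]
[ 0.46551712 -0.12434065  0.06      ]
[ 0.53441448 -0.11497325  0.06      ]
[ 0.56343586 -0.32282236  0.06      ]
[ 0.49392176 -0.33229054  0.06      ]
redback top [ 0.49400172 -0.14801999  0.125     ]
redback top [ 0.51289132 -0.14545077  0.125     ]
redback bottom [ 0.49247654 -0.14703506  0.06      ]
redback bottom [ 0.51600661 -0.14383516  0.06      ]
```

Run:
```python
from h import *
delta((.5035,-.1545,.095),8.1)
```

```text
shift mm [145.4   3.4  -2.3] rot deg [-0.34  0.    0.  ]
```

Request:
carry_out(
  targets="25 3.4 -2.3 -0.3 0 0;55 3.4 -2.3 -0.3 0 0;85 3.4 -2.3 -0.3 0 0;110 3.4 -2.3 -0.3 0 0;128 3.4 -2.3 -0.3 0 0;138 3.4 -2.3 -0.3 0 0;145 3.4 -2.3 -0.3 0 0;145 3.4 -2.3 -0.3 0 0;145 3.4 -2.3 -0.3 0 0;145 3.4 -2.3 -0.3 0 0",
)

```text
time: 2.7
tool_pos: [0.5045, -0.1542, 0.0963]
orientation: [0.463, 0.534, -0.463, 0.535]
force: [0.6, 0.4, 0.3]
width: 1.002
```

Request:
carry_out(
  targets="0 0 0 0 0 0;0 0 0 0 0 0;0 0 0 0 0 0;0 0 0 0 0 0;0 0 0 0 0 0;0 0 0 0 0 0;0 0 0 0 0 0;0 0 0 0 0 0;0 0 0 0 0 0;0 0 0 0 0 0",
  grip=1,
  newtons=50,
)

```text
time: 3.53
tool_pos: [0.5041, -0.1539, 0.0955]
orientation: [0.463, 0.534, -0.463, 0.534]
force: [-0.1, 0.9, 5.4]
width: 0.252
```

Run:
```python
from h import *
s=arm.state();print(s['tool_pos'],s['force'],s['width'])
w=arm.grab_frame('wrist')
save('w2',cv2.resize(w,None,fx=1.42,fy=1.42,interpolation=cv2.INTER_CUBIC))
save('s2',arm.grab_frame('scene'))
```

```text
[ 0.50411581 -0.15388173  0.09550944] [-0.09289309  0.93679656  5.4172216 ] 0.25182679383980183
```

View pics/w2.png

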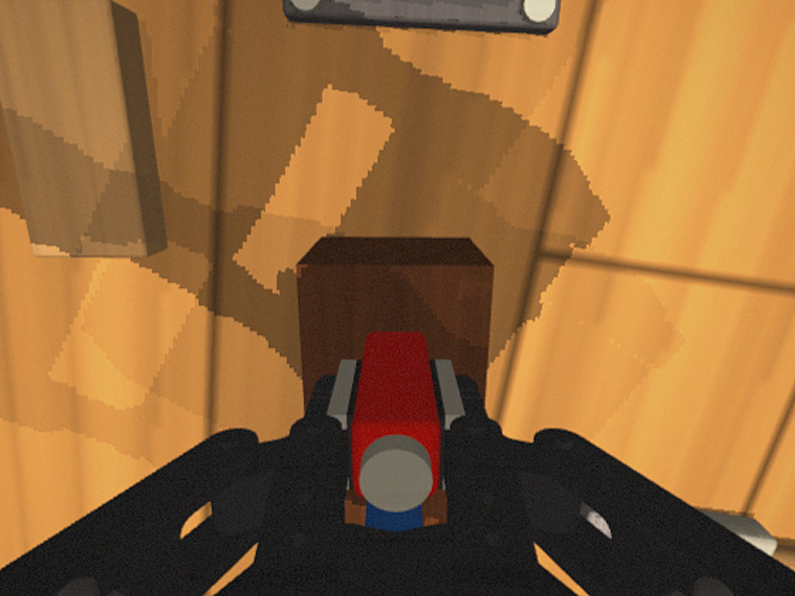

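Request:
carry_out(
  targets="0 0 0 0 0 0;0 0 0 0 0 0;0 0 0 0 0 0;-10 0 0 0 0 0;-25 0 0 0 0 0;-50 0 0 0 0 0;-75 0 0 0 0 0;-95 0 0 0 0 0;-105 0 0 0 0 0;-105 0 0 0 0 0",
  newtons=110,
)

```text
time: 4.47
tool_pos: [0.5049, -0.1542, 0.2025]
orientation: [0.464, 0.533, -0.463, 0.535]
force: [0.7, -0.2, -0.5]
width: 0.244
```

Run:
```python
from h import *
s=arm.state();print(s['tool_pos'],s['force'],s['width'])
delta((.485,-.055,.2015),6.5)
w=arm.grab_frame('wrist')
save('w3',cv2.resize(w,None,fx=1.42,fy=1.42,interpolation=cv2.INTER_CUBIC))
```

```text
[ 0.50489616 -0.15423366  0.20248781] [ 0.68840082 -0.18399558 -0.54521605] 0.24366018005677026
shift mm [   0.8   -5.7 -101.1] rot deg [ 1.64  0.11 -0.18]
```

View pics/w3.png

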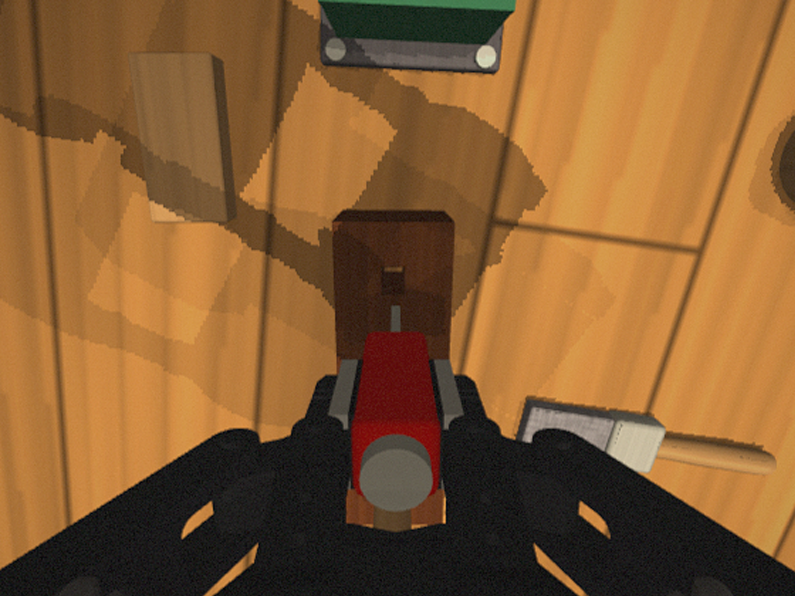

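Request:
carry_out(
  targets="0 -1 -10 0.5 0 0;0 -3 -30 1 0 0;0 -4 -60 1.6 0 0;0 -6 -85 1.6 0 0;0 -6 -97 1.6 0 0;0 -6 -101 1.6 0 0;0 -6 -101 1.6 0 0;0 -6 -101 1.6 0 0;0 -6 -101 1.6 0 0;0 -6 -101 1.6 0 0",
)

```text
time: 5.35
tool_pos: [0.484, -0.0556, 0.2002]
orientation: [0.471, 0.527, -0.471, 0.527]
force: [-0.5, -0.2, -0.4]
width: 0.244
```

Run:
```python
from h import *
s=arm.state();print(s['tool_pos'],s['force'],s['width'])
w=arm.grab_frame('wrist')
save('w4',cv2.resize(w,None,fx=1.42,fy=1.42,interpolation=cv2.INTER_CUBIC))
t=arm.grab_frame('top')
save('t4',cv2.resize(t[190:265,190:310],None,fx=6,fy=6,interpolation=cv2.INTER_CUBIC))
```

```text
[ 0.48398629 -0.05556724  0.20015571] [-0.52733534 -0.22417828 -0.39102947] 0.24369088577925432
```

View pics/w4.png

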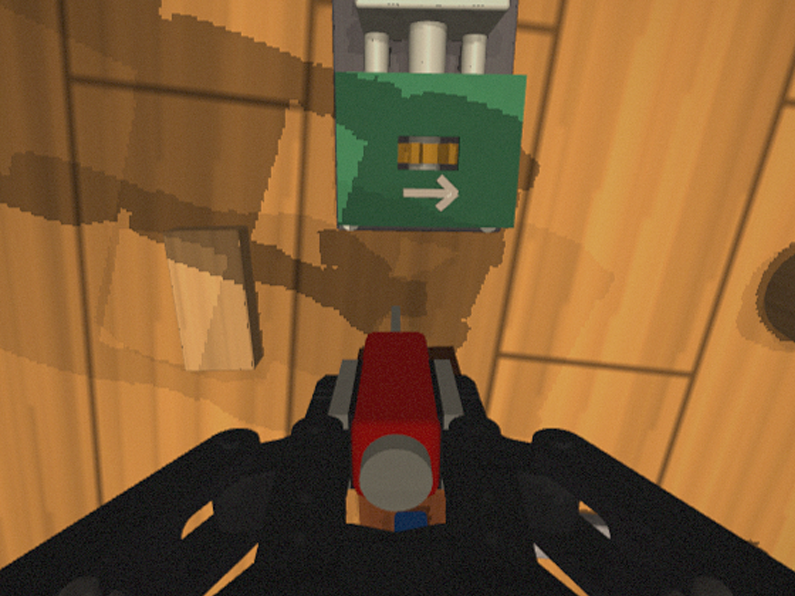

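View pics/t4.png

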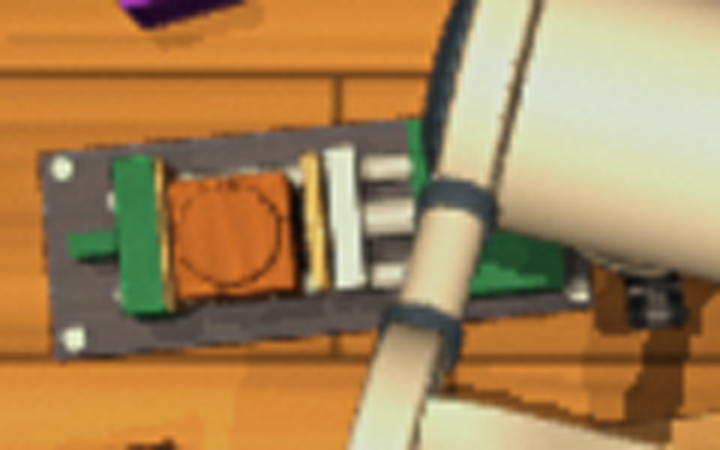

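Run:
```python
from h import *
w=cv2.imread('pics/w4.png')
w=cv2.resize(w,(560,420),interpolation=cv2.INTER_AREA)
cv2.imwrite('pics/w4c.png',cv2.resize(w[90:150,270:340],None,fx=10,fy=10,interpolation=cv2.INTER_CUBIC))
cv2.imwrite('pics/w4d.png',cv2.resize(w[200:270,240:310],None,fx=8,fy=8,interpolation=cv2.INTER_CUBIC))
```

```text
(no output)
```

View pics/w4c.png

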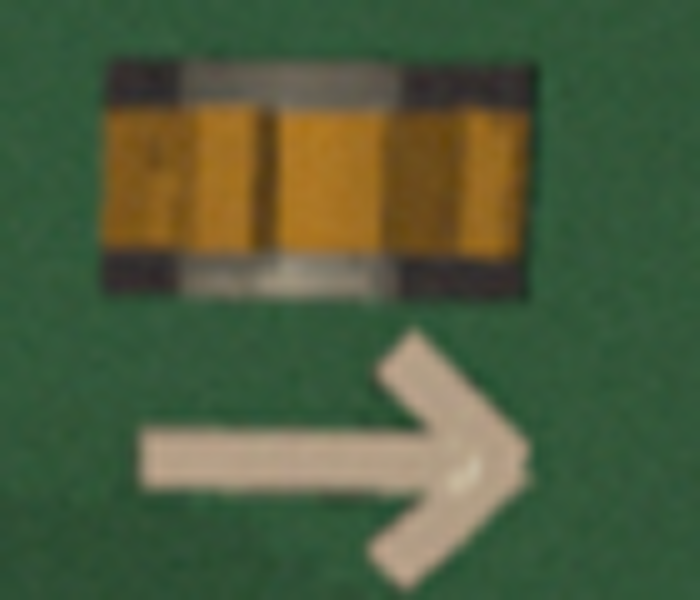

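View pics/w4d.png

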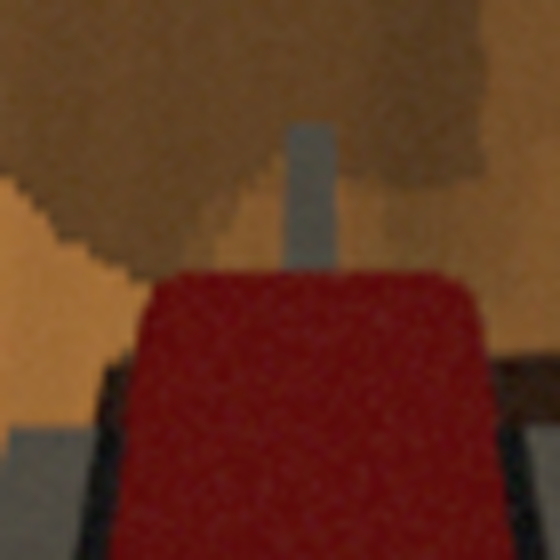

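Run:
```python
from h import *
s=dict(tool_pos=np.array([.48398629,-.05556724,.20015571]));s['orientation']=arm.state()['orientation']
p,T=T_cam('wrist',s)
C=R.from_quat(s['orientation']).as_matrix()
f=lambda u,v,z:atz(p,T,270+(u+.5)/10-.5,90+(v+.5)/10-.5,z)
q=[f(*c,.085) for c in[(105,62),(535,65),(527,300),(100,298)]]
print(np.round(q,4)); m=np.mean(q,0);print('slot',m)
d=q[1]-q[0]+q[2]-q[3];print('len',np.linalg.norm(d)/2,'yaw',np.degrees(np.arctan2(d[1],d[0])))
d=q[1]-q[2]+q[0]-q[3];print('wid',np.linalg.norm(d)/2,'yaw',np.degrees(np.arctan2(-d[0],d[1])))
yaw=np.degrees(np.arctan2(C[1,1],C[0,1]));print('toolyaw',yaw)
xd=(q[1]-q[0]);xd/=np.linalg.norm(xd)
for u in(200,250,280,465,525): print(u,(f(u,180,.0785)-m)@xd*1000)
# tip
zt=.2002-.0855
for u in(285,335):
  X=atz(p,T,240+(u+.5)/8-.5,200+(122.5)/8-.5,zt);print('tip edge tool',1000*C.T@(X-s['tool_pos']))
  X=atz(p,T,240+(u+.5)/8-.5,200+(270.5)/8-.5,zt+.05);print('blade top ',1000*C.T@(X-s['tool_pos']))
for u in(150,480):
  X=atz(p,T,240+(u+.5)/8-.5,200+(272.5)/8-.5,zt+.05);print('handle bottom tool',1000*C.T@(X-s['tool_pos']))
# cap
X=atz(p,T,(397)/1.42-.5,473/1.42-.5,zt+.1175);print('cap',1000*C.T@(X-s['tool_pos']))
```

```text
[[0.4765 0.0243 0.085 ]
 [0.5061 0.0275 0.085 ]
 [0.5079 0.0119 0.085 ]
 [0.478  0.0086 0.085 ]]
slot [0.49210362 0.01806485 0.085     ]
len 0.029901521836358455 yaw 6.14447854881848
wid 0.015730767555827144 yaw 5.938129720928028
toolyaw 6.479130001470931
200 -7.941695015329739
250 -4.360791334525163
280 -2.2122669397192865
465 11.036671611774885
525 15.333515552837632
tip edge tool [85.45568037 -1.71794261 -3.36092834]
blade top  [35.45549864 -1.23710527 -9.18970232]
tip edge tool [85.4555224   2.48315623 -3.36025445]
blade top  [35.45537543  2.03965667 -9.18925028]
handle bottom tool [ 35.45583534 -10.08704657  -9.05094273]
handle bottom tool [35.45502196 11.54451758 -9.04796527]
cap [-32.04428522   0.68164487   1.08470796]
```

```bash
cat >> h.py <<'E'
SL=np.array([.4921,.0181]);YC=6.05
def cl(cx,cy,ztip):
    a=np.radians(YC);M=np.array([[np.cos(a),-np.sin(a)],[np.sin(a),np.cos(a)]])
    xy=SL+M@(np.array([cx-.4,cy+.6])/1000); return (*xy,ztip+.0855)
def here(s=None):
    s=s or arm.state();a=np.radians(YC);M=np.array([[np.cos(a),-np.sin(a)],[np.sin(a),np.cos(a)]])
    v=M.T@(s['tool_pos'][:2]-SL)*1000+[.4,-.6]; fc=M.T@s['force'][:2]
    print('t',round(s['time'],2),'tip clamp',np.round(v,2),'ztip',round(1000*(s['tool_pos'][2]-.0855),2),'F clamp',np.round(fc,2),round(s['force'][2],2),'w',round(s['width'],3))
E
python3 - <<'E'
from h import *
here();delta(cl(-11.7,0,.093),YC)
E
```

```text
t 5.45 tip clamp [-15.53 -72.8 ] ztip 114.72 F clamp [ 0.26 -0.46] -0.22 w 0.243
shift mm [ 21.7   4.4 -72.8] rot deg [0.43 0.   0.  ]
```

Request:
carry_out(
  targets="0 0.5 -10 0.2 0 0;0 1 -25 0.4 0 0;0 2 -42 0.4 0 0;0 3 -58 0.4 0 0;0 4 -68 0.4 0 0;4 4.4 -72.8 0.4 0 0;10 4.4 -72.8 0.4 0 0;18 4.4 -72.8 0.4 0 0;21.5 4.4 -72.8 0.4 0 0;21.5 4.4 -72.8 0.4 0 0",
)

```text
time: 6.28
tool_pos: [0.4793, 0.0176, 0.1776]
orientation: [0.472, 0.526, -0.473, 0.525]
force: [-0.1, 0.5, -2.0]
width: 0.242
```

Run:
```python
from h import *
here()
w=arm.grab_frame('wrist')
save('w5',cv2.resize(w,None,fx=1.42,fy=1.42,interpolation=cv2.INTER_CUBIC))
save('w5c',cv2.resize(w[170:250,240:340],None,fx=8,fy=7.5,interpolation=cv2.INTER_CUBIC))
```

```text
t 6.28 tip clamp [-12.4    0.22] ztip 92.1 F clamp [-0.09  0.53] -1.98 w 0.242
```

View pics/w5.png

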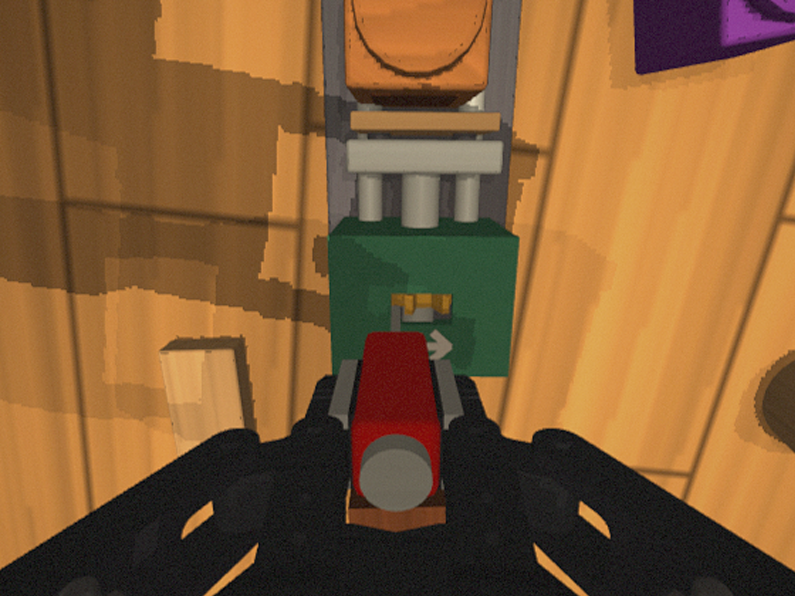

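View pics/w5c.png

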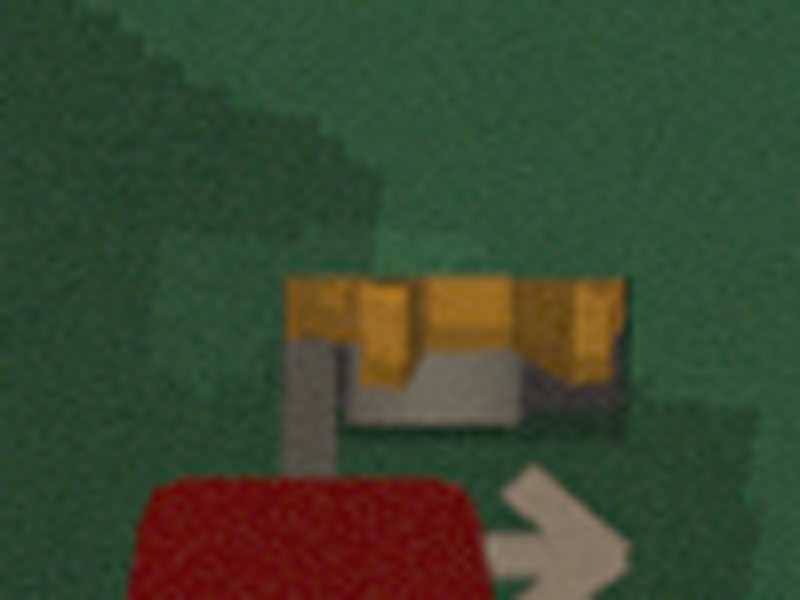

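Request:
carry_out(
  targets="0 0.6 0.2 0 0 0;0 1.1 0.2 0 0 0;0 1.1 0.2 0 0 0;1 1.1 0.2 0 0 0;3 1.1 0.2 0 0 0;5 1.1 0.2 0 0 0;7 1.1 0.2 0 0 0;9 1.1 0.2 0 0 0;10 1.1 0.2 0 0 0;10 1.1 0.2 0 0 0",
)

```text
time: 7.17
tool_pos: [0.4808, 0.0181, 0.1685]
orientation: [0.472, 0.526, -0.473, 0.526]
force: [-0.2, -0.7, -0.9]
width: 0.24
```

Run:
```python
from h import *
here()
w=arm.grab_frame('wrist');here()
save('w6c',cv2.resize(w[170:250,240:340],None,fx=8,fy=7.5,interpolation=cv2.INTER_CUBIC))
```

```text
t 7.17 tip clamp [-10.84   0.55] ztip 83.0 F clamp [-0.3  -0.63] -0.94 w 0.24
t 7.22 tip clamp [-10.75   0.53] ztip 83.17 F clamp [-0.02 -0.7 ] -0.65 w 0.242
```

View pics/w6c.png

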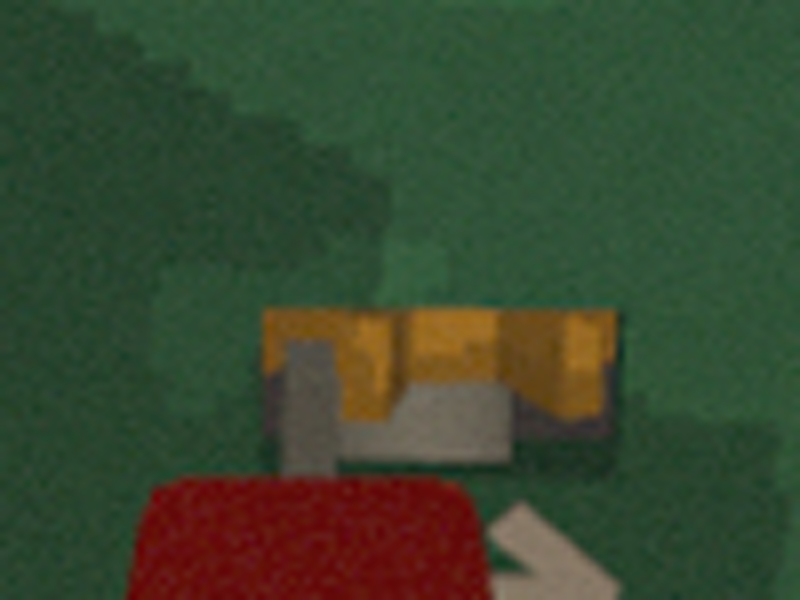

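Request:
carry_out(
  targets="0 -0.4 0.3 0 0 0;0 -0.6 0.4 0 0 0;0 -0.6 0.4 0 0 0;1 -0.6 0.4 0 0 0;3 -0.6 0.4 0 0 0;5 -0.6 0.4 0 0 0;8 -0.6 0.4 0 0 0;11 -0.6 0.4 0 0 0;12.5 -0.6 0.4 0 0 0;12.5 -0.6 0.4 0 0 0",
)

```text
time: 8.05
tool_pos: [0.4802, 0.0176, 0.1558]
orientation: [0.472, 0.526, -0.473, 0.526]
force: [0.5, -0.2, -1.2]
width: 0.243
```

Run:
```python
from h import *
here()
w=arm.grab_frame('wrist');here()
save('w7c',cv2.resize(w[170:250,240:340],None,fx=8,fy=7.5,interpolation=cv2.INTER_CUBIC))
save('w7p',cv2.resize(w[0:170,200:400],None,fx=4,fy=3.5,interpolation=cv2.INTER_CUBIC))
```

```text
t 8.05 tip clamp [-11.53   0.14] ztip 70.34 F clamp [ 0.47 -0.2 ] -1.21 w 0.243
t 8.1 tip clamp [-11.43   0.12] ztip 70.56 F clamp [1.4  0.52] -1.37 w 0.246
```

View pics/w7c.png

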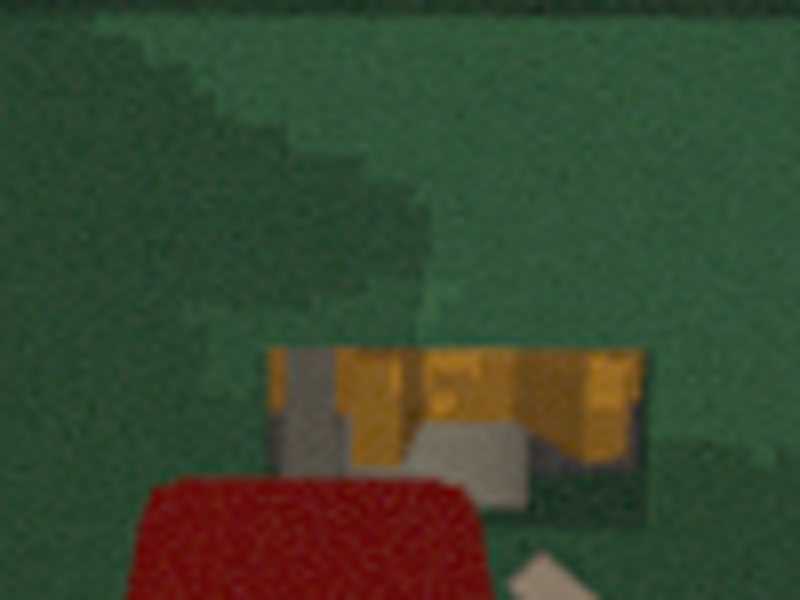

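View pics/w7p.png

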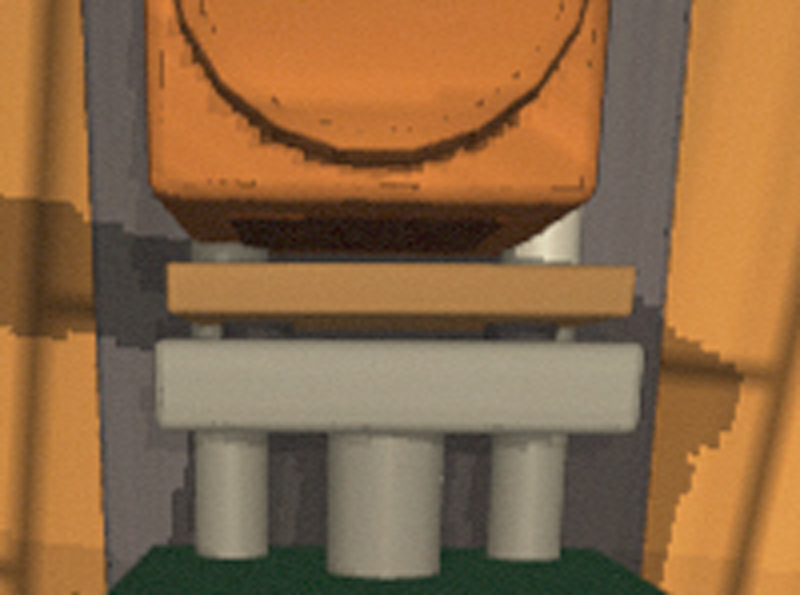

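Run:
```python
from h import *
s=arm.state();p,T=T_cam('wrist',s)
a=np.radians(YC);M=np.array([[np.cos(a),-np.sin(a)],[np.sin(a),np.cos(a)]])
def cy(u,v,z): return np.round(1000*M.T@(atz(p,T,200+u/4-.5,v/3.5-.5,z)[:2]-SL),1)
for z in(.072,.075,.078,.08): print(z,'pad face',cy(400,262,z),'pad back',cy(400,316,z),'jaw front',cy(400,341,z),'jawback',cy(400,432,z), 'pad w',cy(635,262,z)-cy(167,262,z))
print('blank near top',cy(380,197,.104),cy(150,190,.104),cy(600,190,.104),'housing edge',cy(400,560,.085))
```

```text
0.072 pad face [ 1.  91.9] pad back [ 1.1 83.3] jaw front [ 1.2 79.3] jawback [ 1.5 64. ] pad w [69.4  0.1]
0.075 pad face [ 0.8 91.7] pad back [ 0.9 83.2] jaw front [ 1.  79.2] jawback [ 1.3 64.2] pad w [68.4  0.1]
0.078 pad face [ 0.6 91.4] pad back [ 0.8 83. ] jaw front [ 0.8 79.1] jawback [ 1.1 64.3] pad w [67.3  0. ]
0.08 pad face [ 0.5 91.2] pad back [ 0.7 82.9] jaw front [ 0.7 79. ] jawback [ 1.  64.4] pad w [66.7  0.1]
blank near top [-3.5 97.7] [-32.1  98.5] [23.7 98.6] housing edge [ 1.1 43.4]
```

Request:
carry_out(
  targets="0 1 0 0 0 0;0 2.5 0 0 0 0;0 4 0 0 0 0;0 5.5 0 0 0 0;0 7 0 0 0 0;0 8.5 0 0 0 0;0 10 0 0 0 0;0 11 0 0 0 0;0 12 0 0 0 0;0 12 0 0 0 0",
)

```text
time: 8.93
tool_pos: [0.4925, 0.0189, 0.1563]
orientation: [0.473, 0.526, -0.473, 0.526]
force: [-2.6, -0.2, -0.6]
width: 0.245
```

```bash
cat > look.py <<'E'
from h import *
import sys
here()
w=arm.grab_frame('wrist');here()
n=sys.argv[1]
a=cv2.resize(w[170:245,240:340],(800,300),interpolation=cv2.INTER_CUBIC)
a=cv2.resize(w[175:245,240:340],(430,300),interpolation=cv2.INTER_CUBIC)
b=cv2.resize(w[40:150,220:370],(410,300),interpolation=cv2.INTER_CUBIC)
c=np.hstack([a,b[:,:370]])
save(n,c)
E
python3 look.py w8
```

```text
t 8.93 tip clamp [0.86 0.12] ztip 70.76 F clamp [-2.57  0.06] -0.59 w 0.245
t 8.98 tip clamp [0.82 0.11] ztip 70.77 F clamp [-1.44  1.06] -1.29 w 0.244
```

View pics/w8.png

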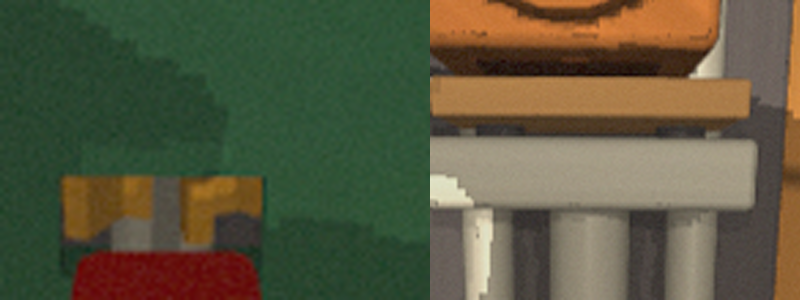

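Request:
carry_out(
  targets="0 1 0 0 0 0;0 2 0 0 0 0;0 3 0 0 0 0;0 4 0 0 0 0;0 5 0 0 0 0;0 6 0 0 0 0;0 7 0 0 0 0;0 7.3 0 0 0 0;0 7.3 0 0 0 0;0 7.3 0 0 0 0",
)

```text
time: 9.82
tool_pos: [0.4998, 0.0196, 0.1564]
orientation: [0.473, 0.526, -0.472, 0.526]
force: [-1.8, -0.6, -1.0]
width: 0.24
```

```bash
python3 look.py w9
```

```text
t 9.82 tip clamp [8.19 0.1 ] ztip 70.86 F clamp [-1.88 -0.39] -1.04 w 0.24
t 9.87 tip clamp [8.16 0.12] ztip 70.88 F clamp [-2.    0.24] -1.81 w 0.239
```

View pics/w9.png

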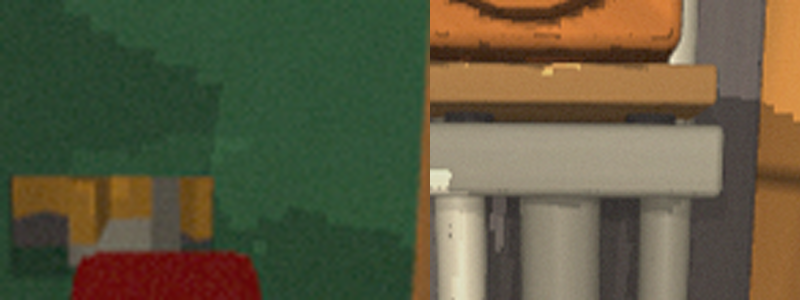

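Request:
carry_out(
  targets="0 -0.8 0 0 0 0;-4 -1 0 0 0 0;-12 -1 0 0 0 0;-19 -1 0 0 0 0;-20 -5 0 0 0 0;-20 -11 0 0 0 0;-20 -16 0 0 0 0;-20 -18.4 0 0 0 0;-20 -18.4 0 0 0 0;-14 -18.4 0 0 0 0",
)

```text
time: 10.7
tool_pos: [0.4816, 0.0176, 0.1708]
orientation: [0.473, 0.526, -0.472, 0.526]
force: [-0.4, -0.8, -0.5]
width: 0.244
```

```bash
python3 look.py w10
```

```text
t 10.7 tip clamp [-10.07   0.  ] ztip 85.28 F clamp [-0.47 -0.73] -0.47 w 0.244
t 10.75 tip clamp [-10.49   0.09] ztip 83.8 F clamp [-0.85 -0.76] -3.58 w 0.242
```

View pics/w10.png

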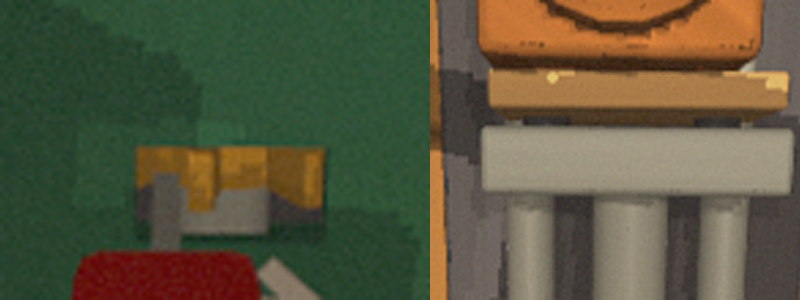

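Request:
carry_out(
  targets="0 -0.5 0 0 0 0;2 -0.5 0 0 0 0;6 -0.5 0 0 0 0;10 -0.5 0 0 0 0;13 -0.5 0 0 0 0;14 -0.5 0 0 0 0;14 -0.5 0 0 0 0;14 0.5 0 0 0 0;14 2 0 0 0 0;14 3 0 0 0 0",
)

```text
time: 11.58
tool_pos: [0.4843, 0.018, 0.1564]
orientation: [0.472, 0.526, -0.473, 0.526]
force: [-2.8, 0.2, 1.0]
width: 0.24
```

```bash
python3 look.py w11
```

```text
t 11.58 tip clamp [-7.4   0.12] ztip 70.89 F clamp [-2.73  0.51] 1.0 w 0.24
t 11.63 tip clamp [-7.34  0.12] ztip 70.86 F clamp [-2.53  0.4 ] 0.65 w 0.244
```

View pics/w11.png

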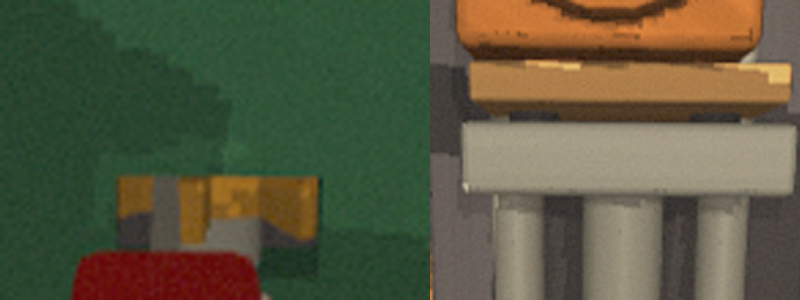

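Request:
carry_out(
  targets="0 1 0 0 0 0;0 2 0 0 0 0;0 3 0 0 0 0;0 4 0 0 0 0;0 5 0 0 0 0;0 6 0 0 0 0;0 7 0 0 0 0;0 8 0 0 0 0;0 9 0 0 0 0;0 9 0 0 0 0",
)

```text
time: 12.47
tool_pos: [0.4933, 0.0189, 0.1562]
orientation: [0.473, 0.526, -0.473, 0.526]
force: [-3.0, 0.5, -0.7]
width: 0.246
```

```bash
python3 look.py w12
```

```text
t 12.47 tip clamp [1.71 0.1 ] ztip 70.72 F clamp [-2.91  0.8 ] -0.67 w 0.246
t 12.52 tip clamp [1.68 0.09] ztip 70.73 F clamp [-2.6   0.82] -1.44 w 0.242
```

View pics/w12.png

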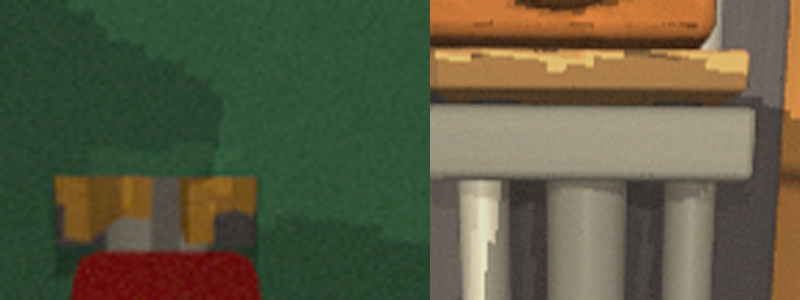

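Request:
carry_out(
  targets="0 0.5 0 0 0 0;0 1 0 0 0 0;0 1.5 0 0 0 0;0 2 0 0 0 0;0 2.5 0 0 0 0;0 3 0 0 0 0;0 3.5 0 0 0 0;0 4 0 0 0 0;0 4 0 0 0 0;0 4 0 0 0 0",
)

```text
time: 13.35
tool_pos: [0.4973, 0.0194, 0.1563]
orientation: [0.473, 0.526, -0.472, 0.526]
force: [-2.6, -0.5, -0.9]
width: 0.247
```

```bash
python3 look.py w13
```

```text
t 13.35 tip clamp [5.73 0.11] ztip 70.85 F clamp [-2.64 -0.22] -0.93 w 0.247
t 13.4 tip clamp [5.71 0.12] ztip 70.86 F clamp [-4.42  0.05] -1.51 w 0.244
```

View pics/w13.png

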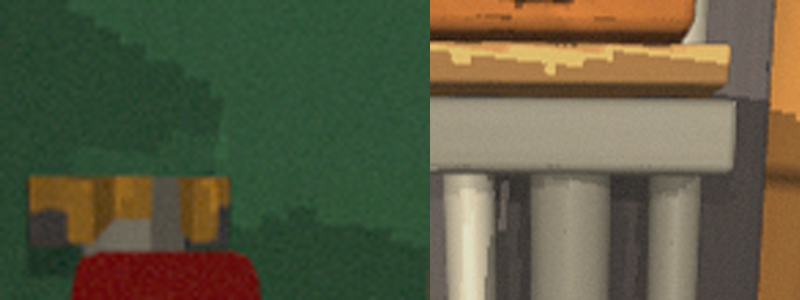

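Request:
carry_out(
  targets="0 0.3 0 0 0 0;0 0.6 0 0 0 0;0 0.9 0 0 0 0;0 1.2 0 0 0 0;0 1.5 0 0 0 0;0 1.8 0 0 0 0;0 2.1 0 0 0 0;0 2.4 0 0 0 0;0 2.4 0 0 0 0;0 2.4 0 0 0 0",
)

```text
time: 14.23
tool_pos: [0.4997, 0.0196, 0.1563]
orientation: [0.473, 0.526, -0.473, 0.526]
force: [-3.7, -1.0, -0.5]
width: 0.244
```

```bash
python3 look.py w14
python3 - <<'E'
from h import *
s=arm.state();w=arm.grab_frame('wrist');here()
save('w14p',cv2.resize(w[0:130,220:370],None,fx=5,fy=4.5,interpolation=cv2.INTER_CUBIC))
E
```

```text
t 14.23 tip clamp [8.08 0.12] ztip 70.83 F clamp [-3.83 -0.6 ] -0.49 w 0.244
t 14.28 tip clamp [8.06 0.11] ztip 70.83 F clamp [-3.77 -0.28] -1.4 w 0.243
t 14.33 tip clamp [8.06 0.15] ztip 70.81 F clamp [-3.97  0.34] -0.93 w 0.239
```

View pics/w14.png

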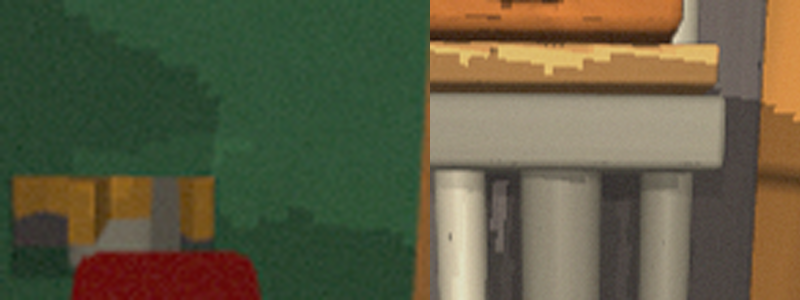

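View pics/w14p.png

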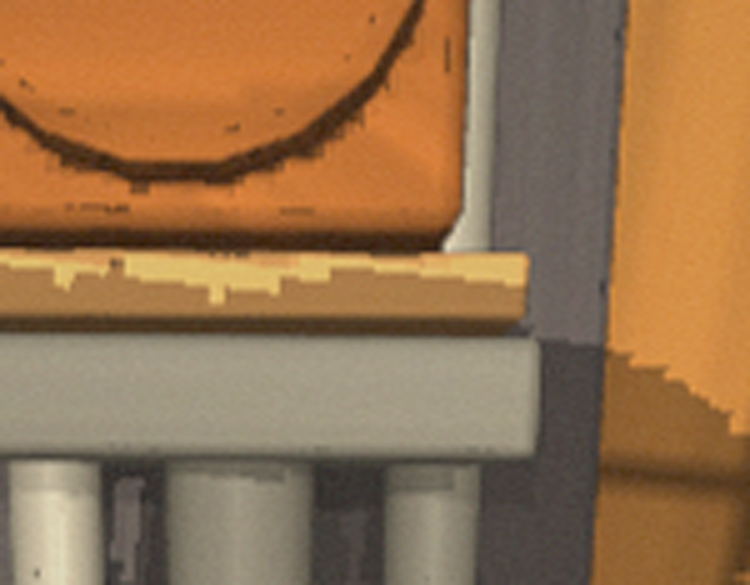

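Request:
carry_out(
  targets="0 -0.8 0 0 0 0;-4 -1 0 0 0 0;-12 -1 0 0 0 0;-19 -1 0 0 0 0;-20 -5 0 0 0 0;-20 -11 0 0 0 0;-20 -16 0 0 0 0;-20 -18.6 0 0 0 0;-20 -18.6 0 0 0 0;-14 -18.6 0 0 0 0",
)

```text
time: 15.17
tool_pos: [0.4814, 0.0176, 0.1708]
orientation: [0.473, 0.526, -0.472, 0.526]
force: [0.3, -0.5, -1.0]
width: 0.244
```

```bash
python3 look.py w15
```

```text
t 15.17 tip clamp [-1.028e+01  1.000e-02] ztip 85.28 F clamp [ 0.26 -0.5 ] -1.05 w 0.244
t 15.22 tip clamp [-10.69   0.09] ztip 83.81 F clamp [-0.66  0.67] -2.19 w 0.244
```

View pics/w15.png

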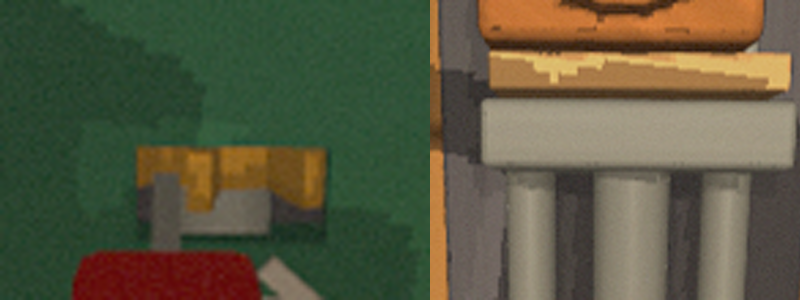

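Request:
carry_out(
  targets="0 -0.3 0 0 0 0;2 -0.3 0 0 0 0;6 -0.3 0 0 0 0;10 -0.3 0 0 0 0;13 -0.3 0 0 0 0;14 -0.3 0 0 0 0;14 -0.3 0 0 0 0;14 0.5 0 0 0 0;14 1.5 0 0 0 0;14 2.5 0 0 0 0",
)

```text
time: 16.05
tool_pos: [0.4835, 0.0179, 0.1564]
orientation: [0.472, 0.526, -0.473, 0.526]
force: [-3.7, -0.9, 1.1]
width: 0.244
```

Request:
carry_out(
  targets="0 0.4 0 0 0 0;0 0.8 0 0 0 0;0 1.2 0 0 0 0;0 1.6 0 0 0 0;0 2 0 0 0 0;0 2.4 0 0 0 0;0 2.4 0 0 0 0;0 2.4 0 0 0 0;0 2.4 0 0 0 0;0 2.4 0 0 0 0",
)

```text
time: 16.88
tool_pos: [0.486, 0.0182, 0.1563]
orientation: [0.473, 0.526, -0.473, 0.526]
force: [-3.3, 0.7, 0.6]
width: 0.242
```

```bash
python3 look.py w16;python3 - <<'E'
from h import *
w=arm.grab_frame('wrist');here()
save('w16p',cv2.resize(w[0:130,220:370],None,fx=5,fy=4.5,interpolation=cv2.INTER_CUBIC))
E
```

```text
t 16.88 tip clamp [-5.66  0.11] ztip 70.82 F clamp [-3.21  1.  ] 0.57 w 0.242
t 16.93 tip clamp [-5.67  0.1 ] ztip 70.82 F clamp [-3.55  0.52] 1.61 w 0.248
t 16.98 tip clamp [-5.69  0.11] ztip 70.82 F clamp [-2.59  0.63] -0.11 w 0.244
```

View pics/w16p.png

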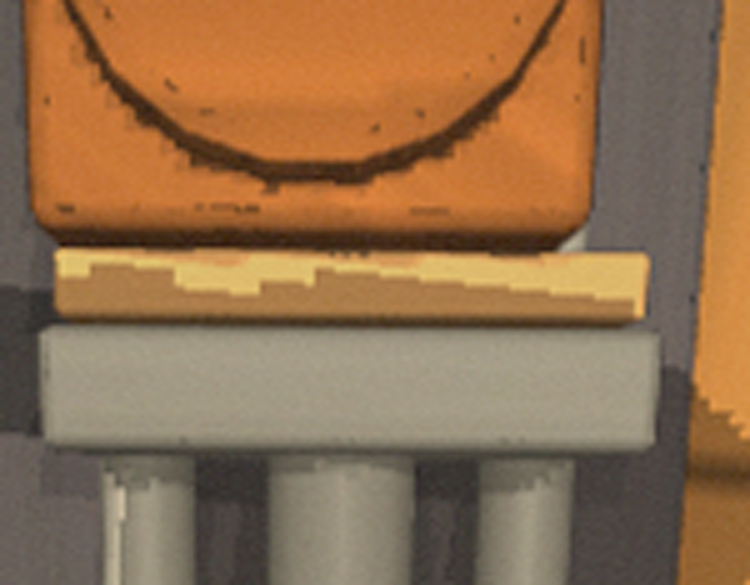

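Request:
carry_out(
  targets="0 0.2 0 0 0 0;0 0.4 0 0 0 0;0 0.6 0 0 0 0;0 0.8 0 0 0 0;0 1 0 0 0 0;0 1 0 0 0 0;0 1 0 0 0 0;0 1 0 0 0 0;0 1 0 0 0 0;0 1 0 0 0 0",
)

```text
time: 17.82
tool_pos: [0.487, 0.0183, 0.1563]
orientation: [0.473, 0.526, -0.473, 0.526]
force: [-3.8, -0.8, 0.9]
width: 0.243
```

Request:
carry_out(
  targets="0 0.1 0 0 0 0;0 0.2 0 0 0 0;0 0.3 0 0 0 0;0 0.4 0 0 0 0;0 0.5 0 0 0 0;0 0.6 0 0 0 0;0 0.6 0 0 0 0;0 0.6 0 0 0 0;0 0.6 0 0 0 0;0 0.6 0 0 0 0",
)

```text
time: 18.65
tool_pos: [0.4875, 0.0183, 0.1563]
orientation: [0.473, 0.526, -0.473, 0.526]
force: [-3.6, -0.7, 1.7]
width: 0.247
```

Run:
```python
from h import *
here();w=arm.grab_frame('wrist');here()
save('w17p',cv2.resize(w[0:130,220:370],None,fx=5,fy=4.5,interpolation=cv2.INTER_CUBIC))
```

```text
t 18.65 tip clamp [-4.1   0.11] ztip 70.8 F clamp [-3.69 -0.36] 1.65 w 0.247
t 18.7 tip clamp [-4.1   0.13] ztip 70.82 F clamp [-4.23 -0.29] 1.63 w 0.243
```

View pics/w17p.png

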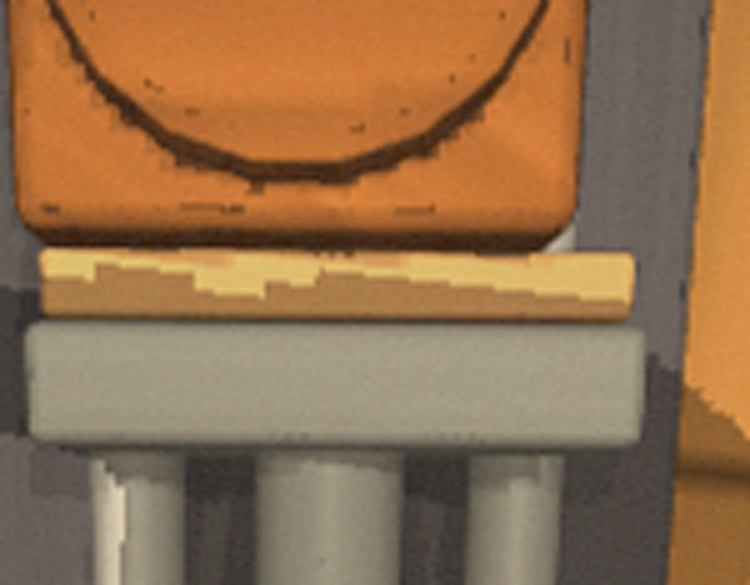

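Gap nearly shut. Small steps with force checks.

Request:
carry_out(
  targets="0 0.1 0 0 0 0;0 0.2 0 0 0 0;0 0.3 0 0 0 0;0 0.4 0 0 0 0;0 0.4 0 0 0 0;0 0.4 0 0 0 0;0 0.4 0 0 0 0;0 0.4 0 0 0 0;0 0.4 0 0 0 0;0 0.4 0 0 0 0",
)

```text
time: 19.53
tool_pos: [0.4879, 0.0184, 0.1563]
orientation: [0.473, 0.526, -0.473, 0.526]
force: [-3.6, -0.0, 1.2]
width: 0.242
```

Request:
carry_out(
  targets="0 0.1 0 0 0 0;0 0.2 0 0 0 0;0 0.3 0 0 0 0;0 0.4 0 0 0 0;0 0.4 0 0 0 0;0 0.4 0 0 0 0;0 0.4 0 0 0 0;0 0.4 0 0 0 0;0 0.4 0 0 0 0;0 0.4 0 0 0 0",
)

```text
time: 20.37
tool_pos: [0.4883, 0.0184, 0.1563]
orientation: [0.473, 0.526, -0.473, 0.526]
force: [-5.2, -0.1, 2.0]
width: 0.244
```

Run:
```python
from h import *
here();w=arm.grab_frame('wrist');here()
```

```text
t 20.37 tip clamp [-3.3   0.11] ztip 70.82 F clamp [-5.13  0.44] 1.95 w 0.244
t 20.42 tip clamp [-3.3   0.11] ztip 70.81 F clamp [-3.74  0.53] 2.31 w 0.246
```

Request:
carry_out(
  targets="0 0.1 0 0 0 0;0 0.2 0 0 0 0;0 0.3 0 0 0 0;0 0.4 0 0 0 0;0 0.4 0 0 0 0;0 0.4 0 0 0 0;0 0.4 0 0 0 0;0 0.4 0 0 0 0;0 0.4 0 0 0 0;0 0.4 0 0 0 0",
)

```text
time: 21.25
tool_pos: [0.4888, 0.0184, 0.1563]
orientation: [0.473, 0.526, -0.473, 0.526]
force: [-4.5, -0.7, 1.8]
width: 0.242
```

Run:
```python
from h import *
here();w=arm.grab_frame('wrist');here()
save('w18p',cv2.resize(w[0:130,220:370],None,fx=5,fy=4.5,interpolation=cv2.INTER_CUBIC))
w=arm.grab_frame('wrist');here()
```

```text
t 21.25 tip clamp [-2.87  0.1 ] ztip 70.84 F clamp [-4.51 -0.19] 1.78 w 0.242
t 21.3 tip clamp [-2.91  0.11] ztip 70.8 F clamp [-5.09 -0.44] 2.33 w 0.244
t 21.35 tip clamp [-2.89  0.09] ztip 70.81 F clamp [-4.49  0.35] 2.73 w 0.243
```

View pics/w18p.png

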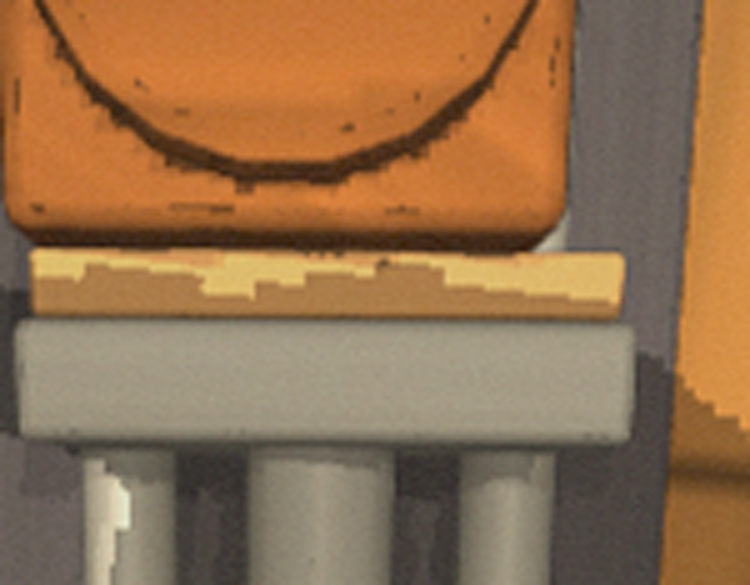

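Request:
carry_out(
  targets="0 0.1 0 0 0 0;0 0.2 0 0 0 0;0 0.3 0 0 0 0;0 0.4 0 0 0 0;0 0.4 0 0 0 0;0 0.4 0 0 0 0;0 0.4 0 0 0 0;0 0.4 0 0 0 0;0 0.4 0 0 0 0;0 0.4 0 0 0 0",
)

```text
time: 22.18
tool_pos: [0.4891, 0.0185, 0.1563]
orientation: [0.473, 0.526, -0.473, 0.526]
force: [-5.7, -1.1, 2.5]
width: 0.245
```

Run:
```python
from h import *
here();w=arm.grab_frame('wrist');here();w=arm.grab_frame('wrist');here()
```

```text
t 22.18 tip clamp [-2.51  0.1 ] ztip 70.81 F clamp [-5.74 -0.5 ] 2.49 w 0.245
t 22.23 tip clamp [-2.46  0.1 ] ztip 70.82 F clamp [-5.35 -0.58] 2.73 w 0.248
t 22.28 tip clamp [-2.51  0.11] ztip 70.81 F clamp [-5.57 -0.28] 1.91 w 0.246
```

Request:
carry_out(
  targets="0 0.1 0 0 0 0;0 0.2 0 0 0 0;0 0.3 0 0 0 0;0 0.4 0 0 0 0;0 0.4 0 0 0 0;0 0.4 0 0 0 0;0 0.4 0 0 0 0;0 0.4 0 0 0 0;0 0.4 0 0 0 0;0 0.4 0 0 0 0",
)

```text
time: 23.12
tool_pos: [0.4895, 0.0185, 0.1563]
orientation: [0.472, 0.526, -0.473, 0.526]
force: [-5.6, -0.0, 2.5]
width: 0.243
```

Run:
```python
from h import *
here();w=arm.grab_frame('wrist');here();w=arm.grab_frame('wrist');here()
```

```text
t 23.12 tip clamp [-2.19  0.12] ztip 70.79 F clamp [-5.61  0.56] 2.54 w 0.243
t 23.17 tip clamp [-2.2   0.11] ztip 70.77 F clamp [-5.86  0.21] 3.09 w 0.24
t 23.22 tip clamp [-2.21  0.14] ztip 70.78 F clamp [-5.84 -0.14] 1.61 w 0.246
```

Request:
carry_out(
  targets="0 0.1 0 0 0 0;0 0.2 0 0 0 0;0 0.3 0 0 0 0;0 0.4 0 0 0 0;0 0.4 0 0 0 0;0 0.4 0 0 0 0;0 0.4 0 0 0 0;0 0.4 0 0 0 0;0 0.4 0 0 0 0;0 0.4 0 0 0 0",
)

```text
time: 24.05
tool_pos: [0.4896, 0.0186, 0.1562]
orientation: [0.472, 0.526, -0.473, 0.526]
force: [-6.5, -0.1, 4.4]
width: 0.242
```

Run:
```python
from h import *
here();w=arm.grab_frame('wrist');here();w=arm.grab_frame('wrist');here()
save('w19',np.hstack([cv2.resize(w[170:250,240:340],(400,300),interpolation=cv2.INTER_CUBIC),cv2.resize(w[20:130,220:370],(400,300),interpolation=cv2.INTER_CUBIC)]))
```

```text
t 24.05 tip clamp [-2.03  0.14] ztip 70.73 F clamp [-6.44  0.56] 4.39 w 0.242
t 24.1 tip clamp [-2.02  0.13] ztip 70.75 F clamp [-7.02 -0.24] 2.79 w 0.242
t 24.15 tip clamp [-2.03  0.14] ztip 70.74 F clamp [-6.69 -0.16] 3.67 w 0.244
```

View pics/w19.png

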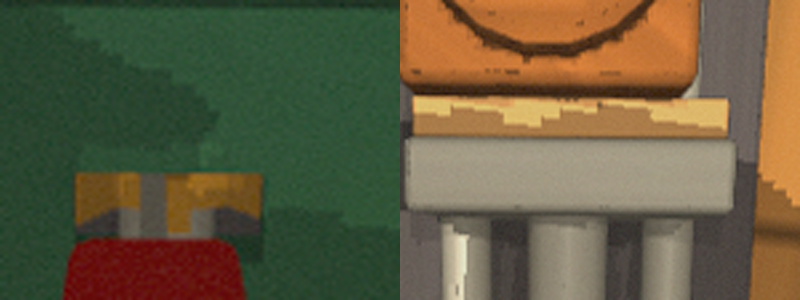

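Request:
carry_out(
  targets="0 0.1 0 0 0 0;0 0.2 0 0 0 0;0 0.3 0 0 0 0;0 0.4 0 0 0 0;0 0.4 0 0 0 0;0 0.4 0 0 0 0;0 0.4 0 0 0 0;0 0.4 0 0 0 0;0 0.4 0 0 0 0;0 0.4 0 0 0 0",
)

```text
time: 24.98
tool_pos: [0.4898, 0.0186, 0.1562]
orientation: [0.472, 0.526, -0.473, 0.526]
force: [-7.3, -1.2, 3.7]
width: 0.245
```

Run:
```python
from h import *
here();w=arm.grab_frame('wrist');here();w=arm.grab_frame('wrist');here()
```

```text
t 24.98 tip clamp [-1.85  0.15] ztip 70.7 F clamp [-7.37 -0.47] 3.65 w 0.245
t 25.03 tip clamp [-1.88  0.19] ztip 70.68 F clamp [-7.87 -0.69] 3.07 w 0.245
t 25.08 tip clamp [-1.85  0.17] ztip 70.7 F clamp [-7.13  0.28] 3.55 w 0.246
```

Request:
carry_out(
  targets="0 0.1 0 0 0 0;0 0.2 0 0 0 0;0 0.3 0 0 0 0;0 0.4 0 0 0 0;0 0.5 0 0 0 0;0 0.6 0 0 0 0;0 0.6 0 0 0 0;0 0.6 0 0 0 0;0 0.6 0 0 0 0;0 0.6 0 0 0 0",
)

```text
time: 25.92
tool_pos: [0.49, 0.0187, 0.1561]
orientation: [0.472, 0.527, -0.473, 0.526]
force: [-8.7, -1.7, 5.6]
width: 0.244
```

Run:
```python
from h import *
here();w=arm.grab_frame('wrist');here();w=arm.grab_frame('wrist');here()
save('w20p',cv2.resize(w[0:130,220:370],None,fx=5,fy=4.5,interpolation=cv2.INTER_CUBIC))
save('w20c',cv2.resize(w[170:250,240:340],None,fx=8,fy=7.5,interpolation=cv2.INTER_CUBIC))
```

```text
t 25.92 tip clamp [-1.63  0.19] ztip 70.63 F clamp [-8.86 -0.77] 5.55 w 0.244
t 25.97 tip clamp [-1.61  0.18] ztip 70.64 F clamp [-8.98 -0.33] 4.93 w 0.239
t 26.02 tip clamp [-1.6   0.18] ztip 70.63 F clamp [-9.07 -0.59] 4.28 w 0.243
```

View pics/w20p.png

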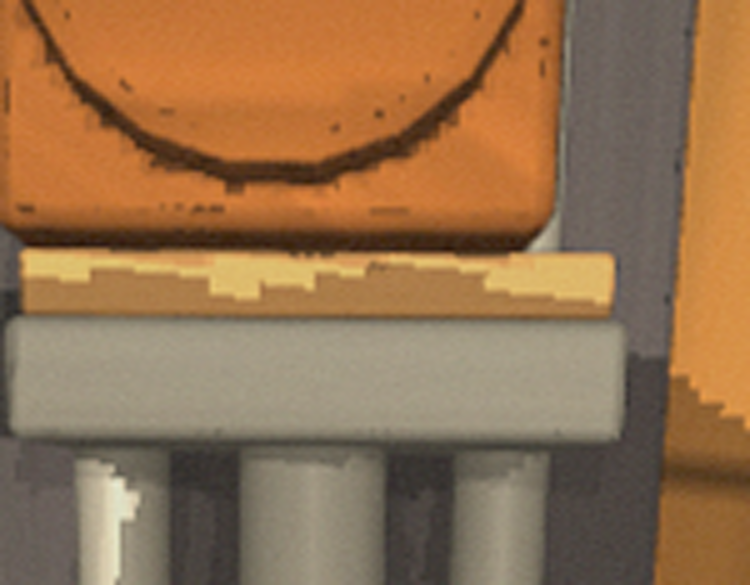

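View pics/w20c.png

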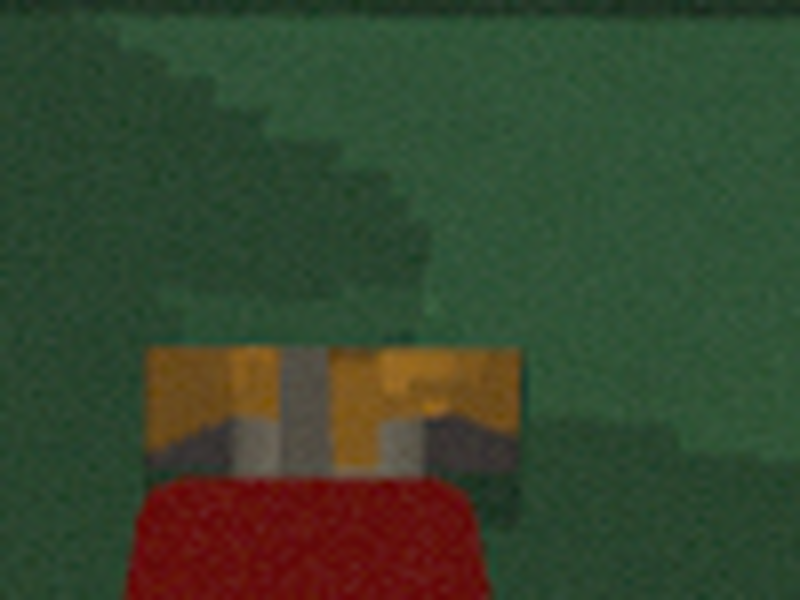

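Request:
carry_out(
  targets="0 -1 0 0 0 0;0 -2 0 0 0 0;0 -3 0 0 0 0;0 -3 0 0 0 0;-2 -3 0 0 0 0;-8 -3 0 0 0 0;-18 -3 0 0 0 0;-30 -3 0 0 0 0;-42 -3 0 0 0 0;-46 -3 0 0 0 0",
)

```text
time: 26.85
tool_pos: [0.4889, 0.0183, 0.2042]
orientation: [0.473, 0.525, -0.472, 0.527]
force: [0.0, -0.0, 0.0]
width: 0.247
```

Run:
```python
from h import *
here();w=arm.grab_frame('wrist')
save('w21',cv2.resize(w,None,fx=1.42,fy=1.42,interpolation=cv2.INTER_CUBIC))
save('w21d',cv2.resize(w[200:270,240:310],None,fx=8,fy=8,interpolation=cv2.INTER_CUBIC))
s=arm.state();print(s['orientation'],s['tool_pos']);delta((.5041,-.1539,.2005),8.1)
```

```text
t 26.85 tip clamp [-2.73 -0.03] ztip 118.71 F clamp [ 0.04 -0.05] 0.01 w 0.247
[ 0.47319583  0.5251792  -0.47185742  0.5268995 ] [0.48896347 0.01832073 0.20414594]
shift mm [  3.7  -3.4 172.9] rot deg [-1.96  0.03 -0.17]
```

View pics/w21.png

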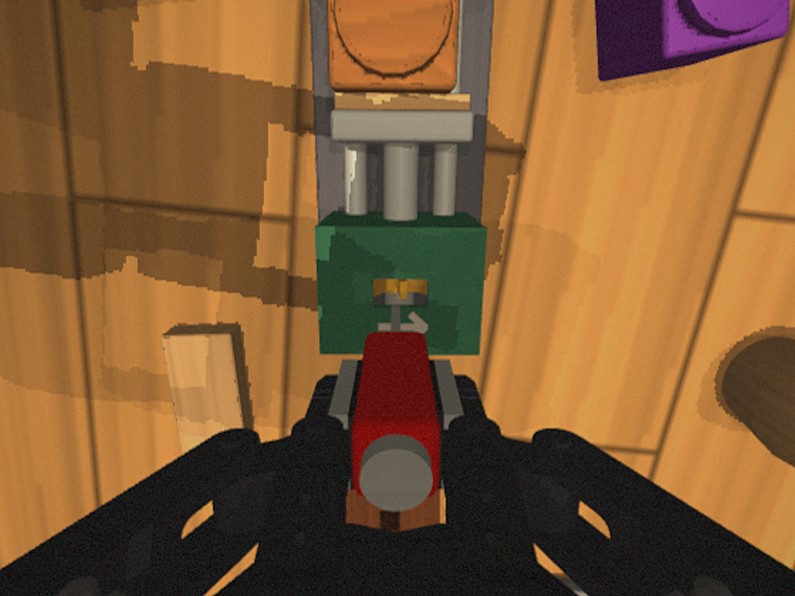

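View pics/w21d.png

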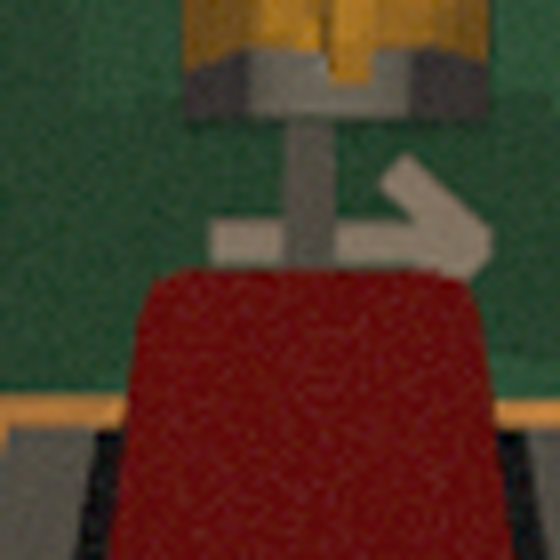

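Request:
carry_out(
  targets="0 0 12 -0.4 0 0;0 -1 36 -0.8 0 0;1 -1.5 64 -1.2 0 0;2 -2 92 -1.6 0 0;3 -2.5 120 -2 0 0;3.7 -3 145 -2 0 0;3.7 -3.4 163 -2 0 0;3.7 -3.4 171 -2 0 0;3.7 -3.4 173 -2 0 0;3.7 -3.4 173 -2 0 0",
)

```text
time: 27.73
tool_pos: [0.5029, -0.1538, 0.1983]
orientation: [0.463, 0.534, -0.463, 0.534]
force: [-0.0, -0.0, -1.1]
width: 0.247
```

Request:
carry_out(
  targets="5 0 0 0 0 0;12 0 0 0 0 0;20 0 0 0 0 0;26 0 0 0 0 0;30 0 0 0 0 0;30 0 0 0 0 0;30 0 0 0 0 0;30 0 0 0 0 0;30 0 0 0 0 0;30 0 0 0 0 0",
)

```text
time: 28.57
tool_pos: [0.5032, -0.1541, 0.1689]
orientation: [0.463, 0.534, -0.463, 0.534]
force: [-0.8, 0.3, -1.4]
width: 0.245
```

Run:
```python
from h import *
s=arm.state();print(s['tool_pos'],s['force']);delta((.5041,-.1539,.0955),8.1)
w=arm.grab_frame('wrist');print(arm.state()['tool_pos'])
save('w22',cv2.resize(w,None,fx=1.42,fy=1.42,interpolation=cv2.INTER_CUBIC))
save('w22d',cv2.resize(w[180:250,230:320],None,fx=8,fy=8,interpolation=cv2.INTER_CUBIC))
```

```text
[ 0.50321968 -0.15410219  0.16890042] [-0.81872043  0.26409686 -1.38305829]
shift mm [73.4  0.9 -0.1] rot deg [ 0.03  0.02 -0.03]
[ 0.50319461 -0.15405039  0.16884689]
```

View pics/w22.png

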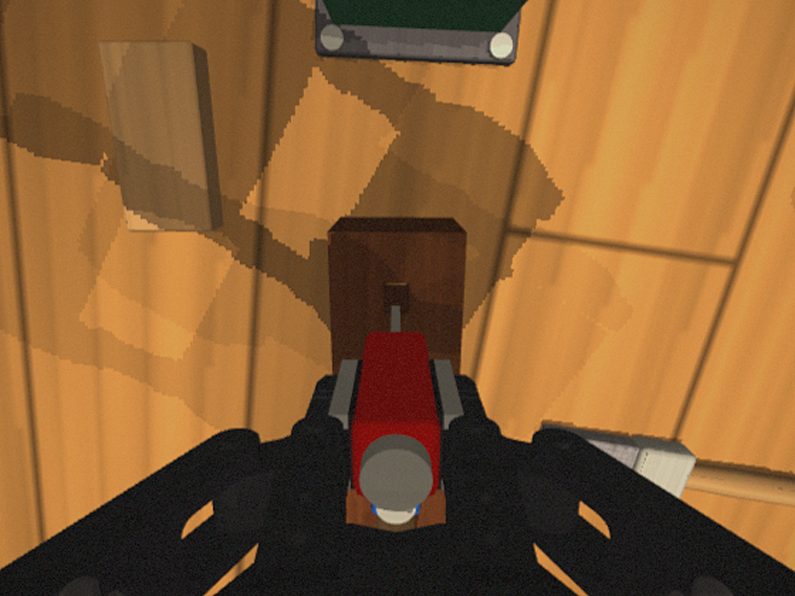

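View pics/w22d.png

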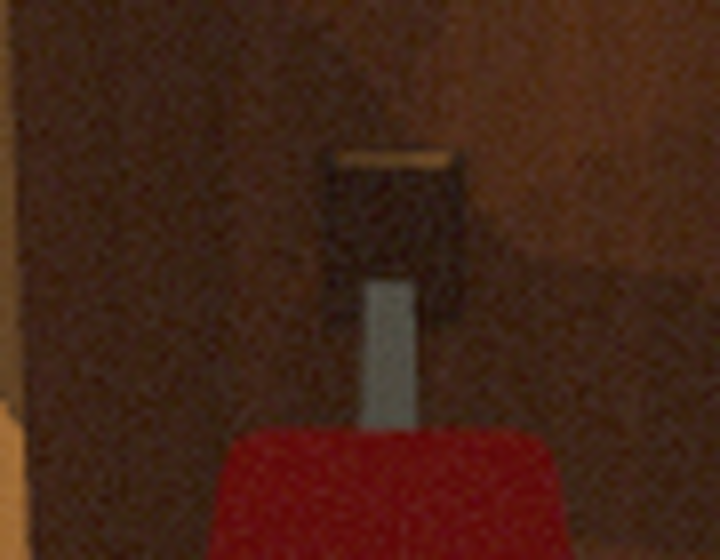

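Request:
carry_out(
  targets="0 0.8 0 0 0 0;0 0.8 0 0 0 0;8 0.8 0 0 0 0;18 0.8 0 0 0 0;28 0.8 0 0 0 0;38 0.8 0 0 0 0;48 0.8 0 0 0 0;56 0.8 0 0 0 0;62 0.8 0 0 0 0;65 0.8 0 0 0 0",
)

```text
time: 29.45
tool_pos: [0.5035, -0.1537, 0.1025]
orientation: [0.463, 0.535, -0.463, 0.534]
force: [-0.4, -0.0, -0.6]
width: 0.242
```

Request:
carry_out(
  targets="1 0 0 0 0 0;2 0 0 0 0 0;3 0 0 0 0 0;4 0 0 0 0 0;5 0 0 0 0 0;6 0 0 0 0 0;7 0 0 0 0 0;7.5 0 0 0 0 0;7.5 0 0 0 0 0;7.5 0 0 0 0 0",
)

```text
time: 30.28
tool_pos: [0.5039, -0.1539, 0.0961]
orientation: [0.463, 0.534, -0.463, 0.534]
force: [0.1, 0.1, -0.2]
width: 0.241
```

Run:
```python
from h import *
s=arm.state();print(s['tool_pos'],s['force'])
```

```text
[ 0.50386359 -0.15389016  0.09609413] [ 0.11013498  0.14243794 -0.2355342 ]
```

Request:
carry_out(
  targets="0.3 0 0 0 0 0;0.6 0 0 0 0 0;0.6 0 0 0 0 0;0.6 0 0 0 0 0;0.6 0 0 0 0 0;0.6 0 0 0 0 0;0.6 0 0 0 0 0;0.6 0 0 0 0 0;0.6 0 0 0 0 0;0.6 0 0 0 0 0",
  newtons=20,
)

```text
time: 31.12
tool_pos: [0.5039, -0.1539, 0.0956]
orientation: [0.463, 0.534, -0.463, 0.534]
force: [-1.5, -0.2, 5.6]
width: 0.241
```

Request:
carry_out(
  targets="0 0 0 0 0 0;0 0 0 0 0 0;0 0 0 0 0 0;0 0 0 0 0 0;0 0 0 0 0 0;0 0 0 0 0 0;0 0 0 0 0 0;0 0 0 0 0 0;0 0 0 0 0 0;0 0 0 0 0 0",
  grip=0,
)

```text
time: 31.95
tool_pos: [0.5038, -0.1539, 0.0955]
orientation: [0.463, 0.534, -0.463, 0.534]
force: [0.4, 0.4, -1.2]
width: 1.003
```

Run:
```python
from h import *
s=arm.state();print(s['tool_pos'],s['force'],s['width'])
w=arm.grab_frame('wrist')
save('w23',cv2.resize(w,None,fx=1.42,fy=1.42,interpolation=cv2.INTER_CUBIC))
```

```text
[ 0.50383369 -0.15387895  0.09551176] [ 0.37357133  0.35498215 -1.1906183 ] 1.003221902298366
```

View pics/w23.png

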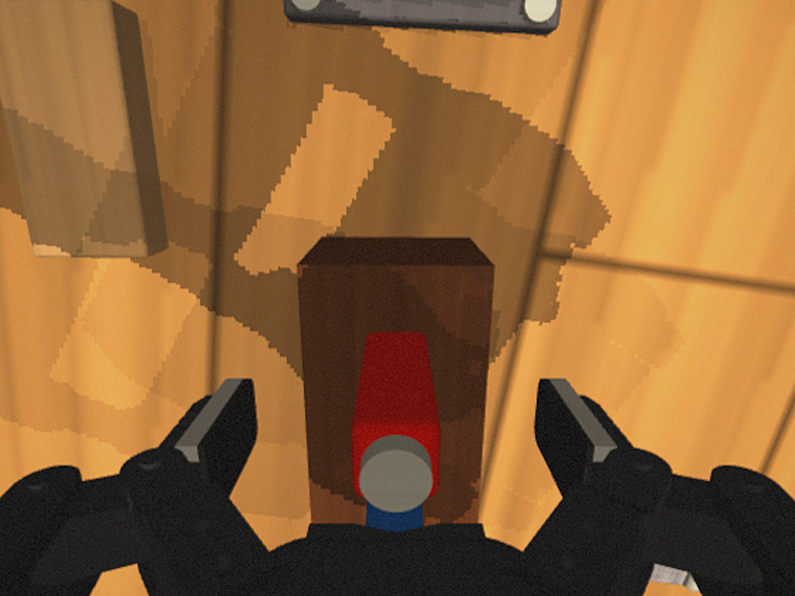

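The tool stands upright and the fingers are open, clear of it. Next I retreat straight up, then move aside towards the start.

Request:
carry_out(
  targets="-15 0 0 0 0 0;-40 0 0 0 0 0;-70 0 0 0 0 0;-100 0 0 0 0 0;-130 0 0 0 0 0;-145 0 0 0 0 0;-145 0 0 0 0 0;-145 0 0 0 0 0;-145 0 0 0 0 0;-145 0 0 0 0 0",
)

```text
time: 32.83
tool_pos: [0.5033, -0.1537, 0.2393]
orientation: [0.463, 0.535, -0.464, 0.533]
force: [0.5, 0.2, -0.5]
width: 1.001
```

Request:
carry_out(
  targets="0 -20 20 0 0 0;0 -45 45 0 0 0;0 -70 70 0 0 0;0 -95 95 0 0 0;0 -120 120 0 0 0;0 -145 145 0 0 0;0 -165 165 0 0 0;0 -175 175 0 0 0;0 -175 175 0 0 0;0 -175 175 0 0 0",
)

```text
time: 33.67
tool_pos: [0.3548, -0.3519, 0.2396]
orientation: [0.464, 0.534, -0.464, 0.533]
force: [-0.1, -0.6, 0.9]
width: 1.002
```

Run:
```python
from h import *
print(arm.state()['tool_pos'],arm.state()['force'])
t=arm.grab_frame('top');s=arm.grab_frame('scene')
save('te',cv2.resize(t[190:265,190:390],None,fx=4,fy=4,interpolation=cv2.INTER_CUBIC))
save('se',cv2.resize(s[150:310,170:340],None,fx=4,fy=3.7,interpolation=cv2.INTER_CUBIC))
```

```text
[ 0.35483674 -0.35193344  0.23960498] [-0.1180969  -0.59039951  0.90042438]
```

View pics/te.png

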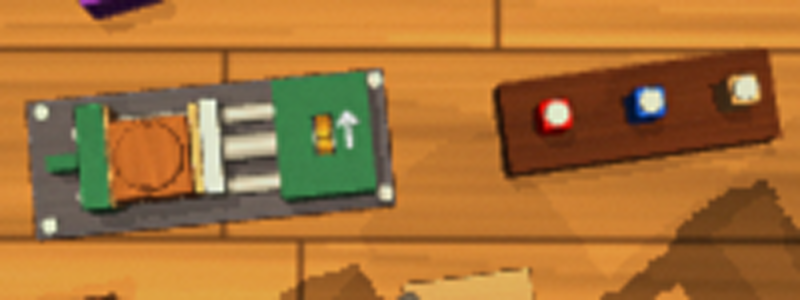

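View pics/se.png

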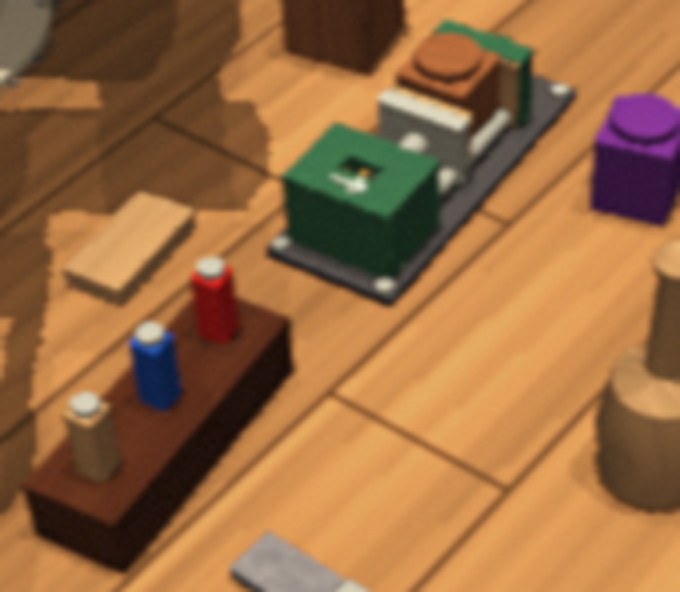

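The last pictures show the red tool back where it stood (crop pixel 556,115, as at the start). The pad is tight on the blank with no gap left in front of the jaw, and nothing else has moved.

```bash
python3 -c "
from cell import arm
print(arm.finish_job())"
```

```text
the job is handed in; nothing more can be done
None
```

I took the red-handled adjuster from its hole, turned the star wheel about 87° in three strokes through the slot, and stood the tool back in the same hole. The job was handed in at about 34 s.

- **Stop:** the push took 2–4 N in free travel and about 4–5 N against the spring. It then rose steadily to about 9 N sideways and 5 N up (about 10 N in all) while the wheel stayed put, and I eased off there.
- **Pad:** the roughly 4 mm gap between pad and jaw closed to nothing, and the pad sits tight on the blank. The turn matched my estimate of about 85° from the pictures.
- **Final views:** the top and scene pictures show the tool upright in its original place, the other tools unmoved and the gripper clear. I checked the areas around the clamp and tool block closely, not the rest of the bench.
- **Disagreement:** the top camera and the wrist camera differed by 2–4 mm on the tool and slot positions. I went by the wrist camera for the tool and the slot.

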